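# Tip up a measuring cylinder and tare it on the balance

### The job

Stand the measuring cylinder up: tip it up gently on the edge of its foot where it lies, keeping the foot on the bench and easing it down at the end rather than letting it drop, until it stands on the mat. Then lift it over upright, set it down softly in the middle of the balance pan and let go. Tare the balance by holding its orange key fully down for at least three seconds, then release it, leaving the cylinder standing on the pan and all the other glassware where it is.

Things in the scene. Friction and masses are not known exactly. Their poses are not given: they have to be found in the camera images.
- cylinder_centre (a point): Centre (half-way up, on the axis) of the loose measuring cylinder, about 0.16 kg: clear glass tube of 30 mm outer diameter with white rings, 250 mm long overall with its foot, lying on the mat, mouth away from the robot. Its z axis runs along the tube from foot to mouth. Bare tube to grip lies 52 to 119 mm from here towards the mouth, between blue collar and clear bead (36 mm diameter, last 6 mm).
- cylinder_foot (a point): Centre of the underside of the same cylinder's foot, same axes. Foot: blue hexagonal plate, 72 mm across flats, 10 mm thick. Hexagonal collar: 60 mm across flats, 165 to 177 mm from here. It lies on a flat of each, so it does not roll: axis 36 mm above the mat at the foot, 29 mm near the mouth. Standing on the mat this point is 2 mm above the bench.
- cylinder: The same cylinder; origin and axes as cylinder_foot. Its centre of mass is about 85 mm above the foot. Smooth glass: pinched lightly (about 3 N) it can swivel between the fingers. Past about 65 degrees of raising it falls upright by itself if not held.
- mat: Dark grey-green silicone mat lying on the bench, fixed, 340 x 270 x 2 mm, origin under its centre.
- balance: Laboratory top-loading balance, cream housing 270 mm deep, 170 mm wide, 48 mm high, standing firm on the bench; origin at bench level under its centre; its x axis points from the console (keys and display, robot's side, deck 38 mm high) to the pan. It stands on the left or the right of the mat.
- pan: Round steel weighing pan of the balance, 144 mm diameter, 4 mm thick, 45 mm behind the balance's origin; its top is 58 mm above the bench. Origin at its underside. It is sprung (5 N per mm, 3 mm of travel). A weighing cell: shocks and hard pushes harm it.
- pan_centre (a point): Centre of the top of the pan; axes as the balance's.
- tare_key (a joint): Travel of the tare key in m: 0 = up, 0.004 = fully down. Sprung: begins to move at about 1 N, fully down at 3.5 N, springs back when released.
- tare_key_top (a point): Centre of the top of the orange tare key, 22 mm (balance x) by 32 mm (balance y), 46 mm above the bench when up, 153 mm in front of the pan centre and 35 mm to its left seen from the robot. Pressed straight down. The two small grey keys beside it are fixed and of no use.
- stirrer: White magnetic stirrer with round steel plate, 240 x 165 x 88 mm, fixed, on the other side of the mat; not used. Origin at bench level under its centre.
- flacon_a: Square glass perfume bottle 44 x 44 x 59 mm, loose, standing on the mat beside the cylinder; origin under its centre.
- flacon_b: Another such bottle, on the mat on the other side of the cylinder.
- flacon_c: Another such bottle, on the bench near the robot.
- beaker: Glass beaker 68 mm diameter, 90 mm high, standing on the stirrer's plate; origin under its centre.
- amber: Amber bottle with black cap, 54 mm diameter, 88 mm high, at the back of the bench; origin under its centre.
- funnel: Steel funnel standing mouth down at the back, 84 mm diameter, 85 mm high; origin under its centre.
- dropper: Brown dropper bottle, 32 mm diameter, 92 mm high, on the bench near the robot; origin under its centre.
Not all that is in view belongs to the job. Of the things like the cylinder, leave any that is red; of the rest the larger one is meant.

How it is judged:
By the outcome, as a careful person would: the job done as asked, in the order asked, and still so for the second after the job is handed in, with the robot touching nothing.
It also fails if it takes over 72 s, if anything falls off the work surface, if the arm or the gripper's body presses on something with over 40 N, if the wrist force passes 120 N, or if a joint passes its speed limit or range.

### The arm

A 6-joint arm with a two-finger parallel gripper is mounted at the origin on the work surface. World frame = base frame: x ahead of the robot, y to its left, z up, the work surface at z = 0. Lengths are in m, angles in rad, forces in N, time in s.
With the tool pointing down it reaches from about 0.325 to 0.85 m from the base axis. Payload 4.4 kg.
Tool frame: the origin (TCP) lies at the very end of the fingers, on their centre line; the grasp point (between the pads) lies 19 mm behind it; z points along the fingers, y is the direction in which the jaws open and shut (so a half turn about z gives the same grasp; the last joint's range is limited). The gripper opens to 94 mm and grips with 3 to 60 N. Pads are 16 mm wide; open, the fingers measure 119 mm over their backs; the gripper's body (75 mm by 177 mm) begins 78 mm behind the grasp point.
Start: joints at [-1.492, 0.207, 1.542, -0, 1.393, -0.15], TCP at [0.13, -0.56, 0.205] pointing down, gripper open.
Joint ranges: [-2.73, 2.73], [-0.86, 2.22], [0.23, 2.46], [-1.11, 4.25], [0.08, 2.63], [-2.82, 2.82]. Speed limits (rad/s): [2.79, 2.79, 3.14, 3.14, 3.14, 3.14].

### API

Orientations are given as a unit quaternion [w, x, y, z].
In Python, from workcell import telemetry, cams, sign_off gives the robot as it stands.
- The arm moves only by the tool servo_tool, never from a script. Its argument "series" is a list of rows, each a list of 3 entries, a list of its own where there are three numbers: the turn, a rotation vector about the tool's x, y, z in degrees, then the shift along the tool's x, y, z in m, then the opening, from -1 (shut) to 1 (fully open). A call has 1 to 5 rows; each row is the pose to reach, as a shift and turn from the pose commanded when the call began, along the tool's axes at that moment; what a row does not reach only later rows make up. A row lasts 1/8 s, in which the tool goes at most 62.5 mm and 10.7 degrees, less where a joint would pass 70% of its speed; a pose out of reach is approached as far as the arm can. A call with a gripper value outside its range is refused whole. The fingers move at their own pace and stop on an object; "grip_force" is the grip in N (left out, the last holds). Time passes only in rows, so rows that repeat a pose let the fingers close. It gives the time, the measured TCP pose, the force and the opening at its end, in the units of the state.
- telemetry.observe(): the state, without advancing time (a new reading comes with each control period).
- cams.grab_frame(name): name is "scene" or "top" or "wrist"; returns a dict with "pixels" (400x640x3 uint8, blue, green, red), "fovy" (degrees; the focal length in pixels is half the picture's height over the tangent of half this angle, whatever the lens; pixels are square), "cx", "cy" (the principal point, pixels), "k1" (the pictures are not rectified: a ray, as slopes to the right and down, at radius r is drawn at 1 + k1 r^2 times it, then the intrinsics apply), "eye" and "orientation" of the camera in the world; the wrist camera has in their place "T_tool_cam" (4x4, takes a point from camera to tool coordinates, whose origin is the TCP and whose axes are the flange's). Camera axes: x right, y down, z forward; pixel columns grow to the right and rows downward; lengths in m; the calibration is good to about 2 mm. A picture is of the moment at which its call begins: read the wrist's pose just before it. There is no depth.
- sign_off(): hands the job in, once; it reports no verdict.
The state is a dict: "time_s": time; "joint_positions": joint angles; "qvel": joint speeds; "joint_torque": joint torques, N m; "ee_pos": TCP position; "eef_rot": TCP orientation; "ft_force": force on the tool from outside, world axes, zero at the start; "moment": the same for the moment, N m; "opening": opening from 0.0 (shut) to 1.0 (fully open).
Only numpy, scipy, OpenCV 4.12 (cv2) and the standard library are available. Lean on these libraries where they do the work, as an engineer would, in place of code of your own. Each camera call takes 0.05 s, during which the arm holds its last target.

## Working session

There is one attempt and no reset: what is moved stays moved. The work goes in short steps, Python scripts to look and compute and a tool call to move; the robot and the scene stay as the last step left them, time stands still between calls to the robot, and variables do not carry over. Pictures are saved under pics/ and viewed, and the job is handed in when it is done.

Besides the shell and the picture viewer there is one more tool, called after "Emit:" by a JSON object that holds its "api" and its "payload", one argument or row to a line. servo_tool: Moves the arm, as the interface text tells. Its arguments: {"type":"object","properties":{"series":{"type":"array"},"grip_force":{"type":"number"}},"required":["series"]}

```bash
ls; mkdir -p pics
cat > h.py <<'E'
import numpy as np, cv2
from scipy.spatial.transform import Rotation as R
from workcell import telemetry, cams, sign_off
def q2R(q): return R.from_quat([q[1],q[2],q[3],q[0]]).as_matrix()
def grab(n,fn=None):
    s=telemetry.observe(); f=cams.grab_frame(n); f=dict(f)
    if n=='wrist':
        T=np.eye(4);T[:3,:3]=q2R(s['eef_rot']);T[:3,3]=s['ee_pos'];M=T@np.array(f['T_tool_cam']);f['R']=M[:3,:3];f['e']=M[:3,3]
    else:
        o=np.array(f['orientation']);f['R']=q2R(o) if o.size==4 else o.reshape(3,3);f['e']=np.array(f['eye'])
    f['f']=200/np.tan(np.radians(f['fovy'])/2)
    if fn: cv2.imwrite('pics/'+fn,f['pixels'])
    return f
def ray(f,u,v):
    K=np.array([[f['f'],0,f['cx']],[0,f['f'],f['cy']],[0,0,1]])
    p=cv2.undistortPoints(np.array([[[u,v]]],float),K,np.array([f['k1'],0,0,0,0.]))[0,0]
    return f['R']@np.array([p[0],p[1],1])
def onz(f,u,v,z):
    d=ray(f,u,v); return f['e']+d*(z-f['e'][2])/d[2]
def proj(f,P):
    c=f['R'].T@(np.array(P)-f['e']); x,y=c[:2]/c[2]; r=x*x+y*y; k=1+f['k1']*r
    return f['f']*x*k+f['cx'],f['f']*y*k+f['cy']
E
python3 - <<'E'
from h import *
print(telemetry.observe())
for n in ['scene','top','wrist']:
    f=grab(n,n+'0.png'); print(n,f['e'],f['f'],f['cx'],f['cy'],f['k1']); print(f['R'].round(3))
E
```

```text
pics
{'time_s': 0.0, 'joint_positions': array([-1.49248199e+00,  2.07367725e-01,  1.54290553e+00, -1.09160161e-05,
        1.39347448e+00, -1.50498239e-01]), 'qvel': array([ 0.0002048 , -0.00010053, -0.00096475,  0.00106725, -0.0006496 ,
       -0.00034794]), 'joint_torque': array([ 1.31553902e-04, -3.70873404e+01, -2.81418890e+01,  6.98905298e-02,
        3.61703848e-02, -1.64037242e-04]), 'ee_pos': array([ 0.13034713, -0.55923408,  0.20434344]), 'eef_rot': array([-1.07703384e-03,  9.93462049e-01,  1.14157772e-01,  3.35142582e-05]), 'ft_force': array([0.01001649, 0.16283706, 0.60259727]), 'moment': array([ 0.00630529, -0.03510388,  0.0225547 ]), 'opening': 1.0005345746882588}
scene [1.34690972 0.07969622 0.80468948] 447.5805865337701 320.6746395579782 199.9434575966223 -0.03249263407661493
[[-0.112  0.663 -0.74 ]
 [ 0.993  0.061 -0.097]
 [-0.019 -0.746 -0.665]]
top [0.26725454 0.00694494 1.45385721] 486.2407837737002 321.76102684889185 198.28034977102237 -0.1340228514197054
[[ 0.007 -0.981  0.195]
 [-1.    -0.008 -0.007]
 [ 0.009 -0.195 -0.981]]
wrist [ 0.19479122 -0.54469037  0.38437917] 290.1526632812801 320.7954495405027 191.5007345820869 -0.02445190874385363
[[ 0.227 -0.948 -0.221]
 [-0.974 -0.221 -0.05 ]
 [-0.002  0.227 -0.974]]
```

View pics/top0.png

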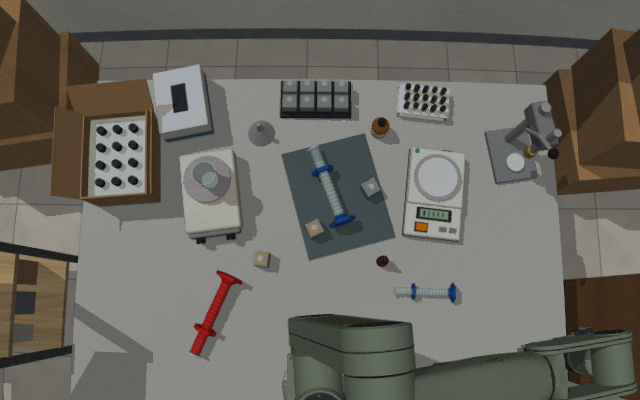

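View pics/scene0.png

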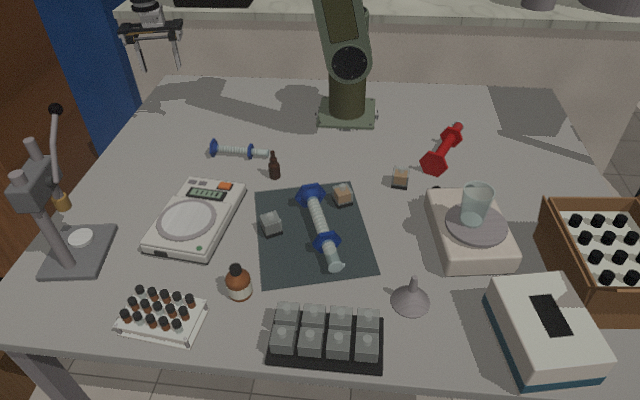

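View pics/wrist0.png

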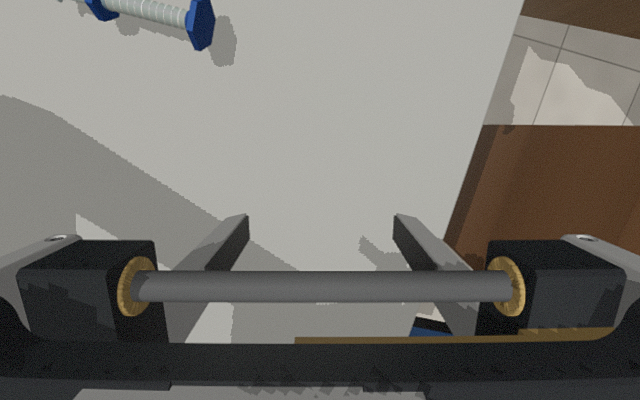

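Candidates in the top view are the red cylinder (215,312), excluded as red; the small blue one (427,293), excluded as smaller; and the large blue one on the mat (332,188), which is my choice. I'll check it in a close crop.

Run:
```python
from h import *
t=grab('top'); s=grab('scene')
a=cv2.resize(t['pixels'][125:265,270:480],None,fx=3.6,fy=3.6,interpolation=cv2.INTER_CUBIC);cv2.imwrite('pics/crop1.png',a)
a=cv2.resize(s['pixels'][170:290,130:390],None,fx=3,fy=3,interpolation=cv2.INTER_CUBIC);cv2.imwrite('pics/crop2.png',a)
for n,f in(('top',t),('scene',s)):
    hsv=cv2.cvtColor(f['pixels'],cv2.COLOR_BGR2HSV)
    for nm,lo,hi in(('blue',(105,130,40),(125,255,255)),('orange',(8,170,120),(20,255,255))):
        m=cv2.inRange(hsv,lo,hi); k,l,st,c=cv2.connectedComponentsWithStats(m)
        for i in range(1,k):
            if st[i,4]>25: print(n,nm,st[i],c[i].round(1), onz(f,*c[i],0.038 if nm=='blue' else .046).round(4))
```

```text
top blue [311 164  23  13 129] [321.8 169.7] [ 0.6365 -0.0032  0.038 ]
top blue [329 213  26  15 204] [341.3 220. ] [ 0.4842 -0.0616  0.038 ]
top blue [448 283   8  19 100] [452.2 292.6] [ 0.2726 -0.3847  0.038 ]
top blue [412 284   4  15  47] [413.5 291. ] [ 0.2777 -0.2709  0.038 ]
top orange [416 223  11   8  76] [421.  226.6] [ 0.4648 -0.296   0.046 ]
scene blue [  34    0  102  155 7850] [89.1 57.3] [-0.309  -1.0974  0.038 ]
scene blue [210 139   7  14  45] [212.8 145.5] [ 0.2788 -0.3832  0.038 ]
scene blue [296 183  30  24 341] [310.1 192.4] [ 0.4669 -0.0627  0.038 ]
scene blue [313 231  28  22 282] [325.6 239.5] [ 0.6311 -0.0043  0.038 ]
```

View pics/crop1.png

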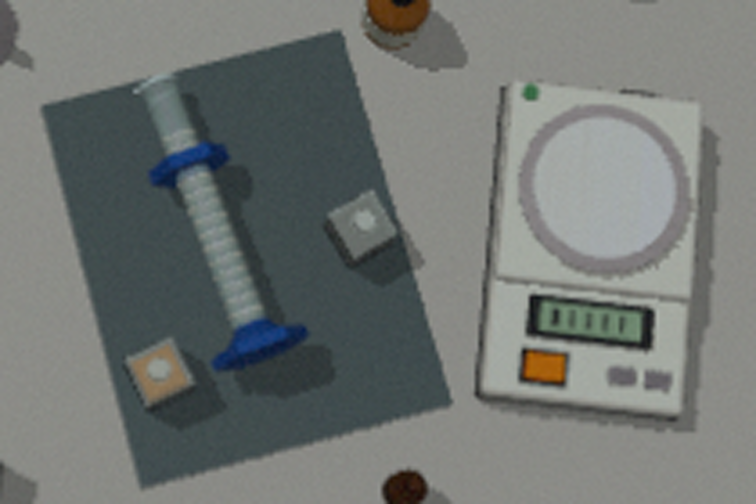

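View pics/crop2.png

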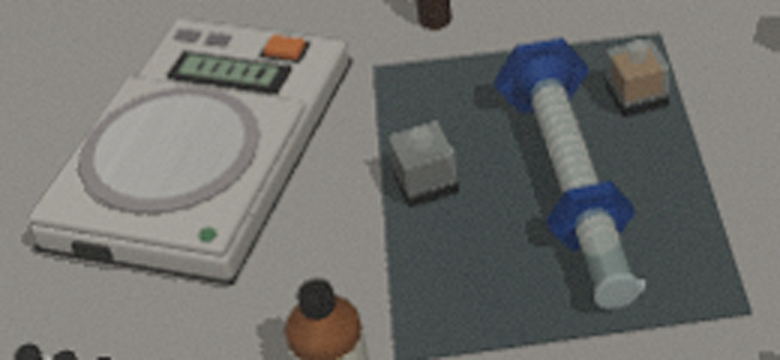

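The crop confirms it: big clear tube with two blue hexes, foot at crop (260,342) and mouth at (160,85). It isn't red and is larger than the one at (427,293). The balance is on the right with its orange key at (421,227). Next I move above the cylinder for a wrist view.

```bash
cat >> h.py <<'E'
def mv(P,Rt,s=None):
    s=s or telemetry.observe(); R0=q2R(s['eef_rot'])
    rv=R.from_matrix(R0.T@Rt).as_rotvec(degrees=True); d=R0.T@(np.array(P)-s['ee_pos'])
    print('turn',rv.round(2),'shift',d.round(4))
def Rtool(az,tilt):
    # tool x horizontalish along az (deg) at tilt 0; tilt>0: tool z swings toward az
    a=np.radians(az); X=np.array([np.cos(a),np.sin(a),0]); Z=np.array([0,0,1.]); t=np.radians(tilt)
    z=-Z*np.cos(t)+X*np.sin(t); x=X*np.cos(t)+Z*np.sin(t); y=np.cross(z,x)
    return np.column_stack([x,y,z])
def log():
    s=telemetry.observe(); import json
    open('log.txt','a').write(json.dumps([list(s['joint_positions']),list(s['ee_pos']),list(s['eef_rot'])])+'\n'); 
    print(round(s['time_s'],2),s['ee_pos'].round(4),'F',s['ft_force'].round(2),'M',s['moment'].round(3),'op',round(s['opening'],3),'q',s['joint_positions'].round(3))
    print('toolz',q2R(s['eef_rot'])[:,2].round(3),'toolx',q2R(s['eef_rot'])[:,0].round(3))
E
python3 -c "
from h import *
log(); mv([.6,-.02,.3],Rtool(20.2,0))"
```

```text
0.25 [ 0.1304 -0.5597  0.2049] F [-0.08 -1.06 -0.67] M [-0.014  0.    -0.011] op 1.0 q [-1.492  0.207  1.542 -0.     1.393 -0.15 ]
toolz [-0.     0.001 -1.   ] toolx [0.974 0.227 0.   ]
turn [-0.06 -0.01 -7.09] shift [ 0.5798 -0.4192 -0.0946]
```

Emit:
{"api": "servo_tool", "payload": {
  "series": [
    [[0, 0, -7], [0.58, -0.42, -0.095], 1],
    [[0, 0, -7], [0.58, -0.42, -0.095], 1],
    [[0, 0, -7], [0.58, -0.42, -0.095], 1],
    [[0, 0, -7], [0.58, -0.42, -0.095], 1],
    [[0, 0, -7], [0.58, -0.42, -0.095], 1]
  ]
}}

```text
time_s: 0.88
ee_pos: [0.3345, -0.3245, 0.2469]
eef_rot: [0.0, 0.985, 0.174, 0.0]
ft_force: [0.8, -0.5, 0.2]
opening: 0.997
```

```bash
python3 -c "
from h import *
log(); mv([.6,-.02,.3],Rtool(20.2,0))"
```

```text
0.88 [ 0.3345 -0.3245  0.2469] F [ 0.76 -0.46  0.2 ] M [-0.033  0.001 -0.05 ] op 0.997 q [-0.956 -0.063  1.743  0.     1.461  0.264]
toolz [ 0. -0. -1.] toolx [0.939 0.343 0.   ]
turn [ 0.03 -0.02 -0.12] shift [ 0.3539 -0.1948 -0.0531]
```

Emit:
{"api": "servo_tool", "payload": {
  "series": [
    [[0, 0, 0], [0.354, -0.195, -0.053], 1],
    [[0, 0, 0], [0.354, -0.195, -0.053], 1],
    [[0, 0, 0], [0.354, -0.195, -0.053], 1],
    [[0, 0, 0], [0.354, -0.195, -0.053], 1],
    [[0, 0, 0], [0.354, -0.195, -0.053], 1]
  ]
}}

```text
time_s: 1.5
ee_pos: [0.5381, -0.0907, 0.2875]
eef_rot: [0.0, 0.985, 0.175, 0.0]
ft_force: [-0.1, 0.1, 0.5]
opening: 1.003
```

```bash
python3 -c "
from h import *
log(); mv([.6,-.02,.3],Rtool(20.2,0))"
```

```text
1.5 [ 0.5381 -0.0907  0.2875] F [-0.13  0.08  0.46] M [-0.016 -0.033 -0.052] op 1.003 q [-0.325  0.091  1.504 -0.     1.546  0.894]
toolz [ 0. -0. -1.] toolx [0.939 0.344 0.   ]
turn [ 0.03 -0.01 -0.08] shift [ 0.0825 -0.0451 -0.0125]
```

Emit:
{"api": "servo_tool", "payload": {
  "series": [
    [[0, 0, 0], [0.082, -0.045, -0.012], 1],
    [[0, 0, 0], [0.082, -0.045, -0.012], 1],
    [[0, 0, 0], [0.082, -0.045, -0.012], 1]
  ]
}}

```text
time_s: 1.88
ee_pos: [0.5995, -0.0201, 0.2989]
eef_rot: [-0.0, 0.984, 0.176, -0.0]
ft_force: [0.8, 0.1, 0.2]
opening: 1.003
```

```bash
python3 -c "
from h import *
f=grab('wrist','w1.png');log()
hsv=cv2.cvtColor(f['pixels'],cv2.COLOR_BGR2HSV)
m=cv2.inRange(hsv,(105,130,40),(125,255,255)); k,l,st,c=cv2.connectedComponentsWithStats(m)
for i in range(1,k):
  if st[i,4]>50: print(st[i],c[i].round(1),onz(f,*c[i],.035).round(4))
# kin fit
import json
from scipy.optimize import least_squares
L=[json.loads(x) for x in open('log.txt')]
def fk(p,q):
  a1,d1,a2,a3,a3o,c=p; s=q[1]+q[2]
  return np.array([a1+a2*np.sin(q[1])+a3*np.sin(s)+a3o*np.cos(s),d1+a2*np.cos(q[1])+a3*np.cos(s)-a3o*np.sin(s)-c])
def res(p): return np.concatenate([fk(p,q)-[np.hypot(*x[:2]),x[2]] for q,x,_ in L])
r=least_squares(res,[0,.2,.4,.4,0,.2]);print(r.x,r.fun.round(4))
"
```

```text
1.93 [ 0.5986 -0.0214  0.2987] F [-0.21  0.66  0.56] M [ 0.045  0.048 -0.019] op 1.003 q [-1.800e-01  2.040e-01  1.354e+00 -1.000e-03  1.585e+00  1.038e+00]
toolz [-0.001 -0.    -1.   ] toolx [ 0.938  0.346 -0.001]
[296 139  45   9 347] [318.1 142.6] [ 0.6341 -0.0031  0.035 ]
[294 236  51  22 873] [319.  246.7] [ 0.4758 -0.0629  0.035 ]
[0.00765019 0.60856165 0.44669335 0.49959195 0.09281817 0.66076546] [ 0.      0.0001  0.     -0.0001 -0.0001 -0.0001  0.0001  0.0001]
```

View pics/w1.png

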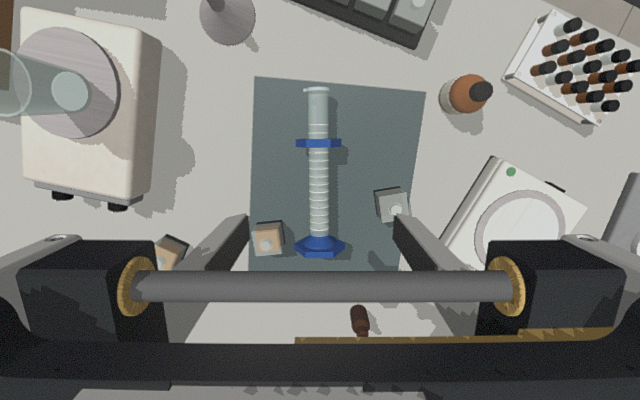

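```bash
python3 -c "
from h import *
f=grab('wrist');print(f['e'].round(3))
hsv=cv2.cvtColor(f['pixels'],cv2.COLOR_BGR2HSV)
m=cv2.inRange(hsv,(103,110,30),(127,255,255)); k,l,st,c=cv2.connectedComponentsWithStats(m)
for i in range(1,k):
  if st[i,4]>50:
    v,u=np.where(l==i); z=.032 if v.mean()<200 else .038
    A=[]
    for side,mm in (('L',u<=u.min()+1),('R',u>=u.max()-1)):
      P=onz(f,u[mm].mean(),v[mm].mean(),z);A.append(P);print(side,u[mm].mean(),v[mm].min(),v[mm].max(),P.round(4))
    print(np.linalg.norm(A[0]-A[1]),'mid',((A[0]+A[1])/2).round(4),'perp az',np.degrees(np.arctan2(*(A[1]-A[0])[:2])))
a=cv2.resize(f['pixels'][75:270,230:430],None,fx=3.0,fy=3.0,interpolation=cv2.INTER_CUBIC);cv2.imwrite('pics/crop3.png',a)
t=grab('top');hsv=cv2.cvtColor(t['pixels'],cv2.COLOR_BGR2HSV);m=cv2.inRange(hsv,(103,110,30),(127,255,255)); k,l,st,c=cv2.connectedComponentsWithStats(m)
for i in range(1,k):
  if st[i,4]>100:
    v,u=np.where(l==i)
    for mm in (u<=u.min(),u>=u.max()): print('top',onz(t,u[mm].mean(),v[mm].mean(),.036).round(4))
"
```

```text
[0.661 0.001 0.479]
L 295.61538461538464 138 145 [0.6227 0.0281 0.032 ]
R 339.1111111111111 138 145 [ 0.6451 -0.0341  0.032 ]
0.06614924415741082 mid [ 0.6339 -0.003   0.032 ] perp az 160.19275126981626
L 294.53333333333336 242 249 [ 0.4645 -0.0253  0.038 ]
R 343.3333333333333 242 247 [ 0.4928 -0.0997  0.038 ]
0.07963984433404694 mid [ 0.4787 -0.0625  0.038 ] perp az 159.15696458657365
top [0.6295 0.0263 0.036 ]
top [ 0.6425 -0.0368  0.036 ]
top [ 0.4819 -0.0637  0.036 ]
top [ 0.4937 -0.1022  0.036 ]
top [ 0.2743 -0.3729  0.036 ]
top [ 0.2727 -0.3937  0.036 ]
```

View pics/crop3.png

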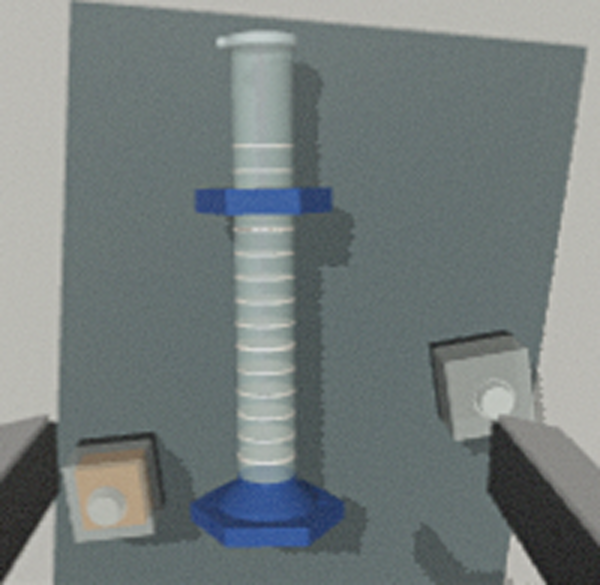

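```bash
cat >> h.py <<'E'
AZ=20.9; U=np.array([np.cos(np.radians(AZ)),np.sin(np.radians(AZ)),0])
PIV=np.array([0.474,-0.0643,0.002])
def pose(th,tilt,s=.207,back=0,h0=.036):
    # cylinder raised th deg; grasp pt pose
    t=np.radians(th); G=PIV+U*(s*np.cos(t)-h0*np.sin(t))+np.array([0,0,1])*(s*np.sin(t)+h0*np.cos(t))
    Rt=Rtool(AZ,tilt); return G+(0.019-back)*Rt[:,2],Rt
E
python3 -c "
from h import *
P,Rt=pose(-2.07,-25,back=.1);print(P);mv(P,Rt)"
```

```text
[0.70044868 0.02217234 0.1039105 ]
turn [ -0.19 -24.92  -0.82] shift [ 0.1121 -0.007   0.1947]
```

Emit:
{"api": "servo_tool", "payload": {
  "series": [
    [[0, -10, -0.8], [0.05, -0.003, 0.03], 1],
    [[0, -20, -0.8], [0.09, -0.007, 0.09], 1],
    [[0, -25, -0.8], [0.112, -0.007, 0.14], 1],
    [[0, -25, -0.8], [0.112, -0.007, 0.17], 1],
    [[0, -25, -0.8], [0.112, -0.007, 0.195], 1]
  ]
}}

```text
time_s: 2.65
ee_pos: [0.6998, 0.0217, 0.0999]
eef_rot: [0.037, 0.96, 0.177, -0.216]
ft_force: [-0.3, 0.1, 1.0]
opening: 1.002
```

```bash
cat > fit.py <<'E'
from h import *
import json
from scipy.optimize import least_squares
L=[json.loads(x) for x in open('log.txt')]
def fk(p,q):
  a1,d1,a2,a3,a3o,c=p
  Ry=lambda a:R.from_euler('y',a).as_matrix(); Rz=lambda a:R.from_euler('z',a).as_matrix()
  A=Rz(q[0]); T=np.array([a1,0,d1])+Ry(q[1])@[0,0,a2]; B=Ry(q[1]+q[2]); T=T+B@[a3o,0,a3]
  C=B@Rz(q[3])@Ry(q[4]); return A@(T+C@[0,0,c]), A@C@Rz(q[5])
def res(p): return np.concatenate([np.concatenate([fk(p,q)[0]-x]) for q,x,_ in L])
def fit():
  r=least_squares(res,[0,.3,.45,.5,0,.3]); return r
E
python3 -c "
from h import *
log()
from fit import *
import fit
r=fit.fit();print(r.x.round(4),abs(r.fun).max())
for q,x,e in L[-2:]: print(fk(r.x,q)[1].round(3),q2R(e).round(3))
P,Rt=pose(-2.07,-25);mv(P,Rt)
"
```

```text
2.65 [0.6998 0.0217 0.0999] F [-0.32  0.07  1.04] M [ 0.094 -0.214 -0.05 ] op 1.002 q [-0.017  0.889  0.817 -0.161  1.847  1.178]
toolz [-0.401 -0.148 -0.904] toolx [ 0.844  0.323 -0.427]
[-0.0278  0.1817  0.3083  0.5442  0.1643  0.0267] 0.08797820356101967
[[-0.346  0.938 -0.001]
 [ 0.938  0.346 -0.   ]
 [ 0.    -0.001 -1.   ]] [[ 0.938  0.346 -0.001]
 [ 0.346 -0.938 -0.   ]
 [-0.001 -0.    -1.   ]]
[[-0.355  0.844 -0.401]
 [ 0.935  0.323 -0.148]
 [ 0.005 -0.427 -0.904]] [[ 0.844  0.355 -0.401]
 [ 0.323 -0.935 -0.148]
 [-0.427 -0.005 -0.904]]
turn [-0.3   0.3   0.02] shift [-0.0005  0.0003  0.096 ]
```

```bash
python3 -c "
from fit import *
best=None
for i in range(60):
  x0=np.random.default_rng(i).uniform([-.1,.1,.2,.2,-.1,.1],[.1,.6,.6,.6,.1,.5])
  r=least_squares(res,x0,x_scale=.1)
  if best is None or r.cost<best.cost: best=r
print(best.x.round(4),abs(best.fun).max(), np.linalg.svd(best.jac)[1])
"
```

```text
[-0.0278  0.1817  0.3083  0.5442  0.1643  0.0267] 0.08797820341776044 [4.42108928 3.17213013 0.57965717 0.17686509 0.1116147  0.10871247]
```

Emit:
{"api": "servo_tool", "payload": {
  "series": [
    [[0, 0, 0], [0, 0, 0.045], 1],
    [[0, 0, 0], [0, 0, 0.075], 1],
    [[0, 0, 0], [0, 0, 0.09], 1],
    [[0, 0, 0], [0, 0, 0.096], 1],
    [[0, 0, 0], [0, 0, 0.096], 1]
  ]
}}

```text
time_s: 3.28
ee_pos: [0.6644, 0.0085, 0.0189]
eef_rot: [0.038, 0.96, 0.177, -0.212]
ft_force: [0.8, 0.9, 0.3]
opening: 0.998
```

```bash
python3 -c "
from h import *
f=grab('wrist','w2.png');grab('scene','s2.png');log();P,Rt=pose(-2.07,-25);mv(P,Rt);print(P)
"
```

```text
3.38 [0.6648 0.0088 0.019 ] F [ 0.07  0.19 -0.09] M [ 0.03  -0.175 -0.015] op 1.001 q [-0.033  0.879  1.005 -0.163  1.659  1.191]
toolz [-0.393 -0.148 -0.908] toolx [ 0.848  0.324 -0.42 ]
turn [-0.09 -0.19  0.03] shift [-0.0015  0.0002  0.0069]
[0.66096749 0.00709594 0.01327973]
```

View pics/w2.png

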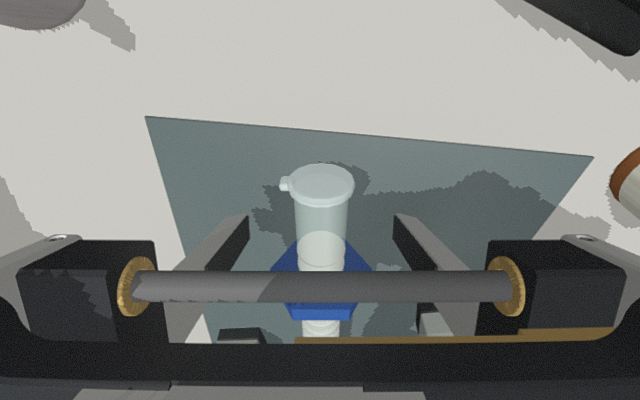

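View pics/s2.png

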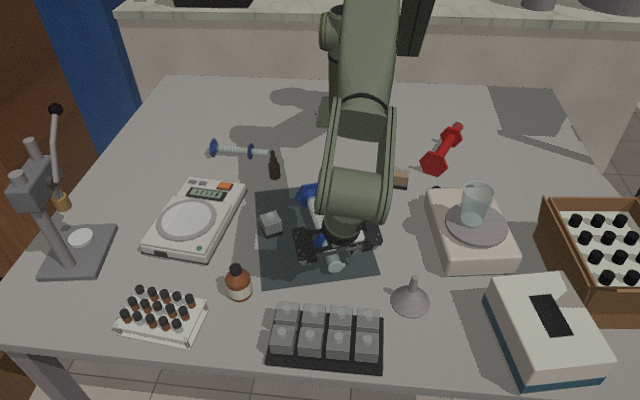

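```bash
cat > fit.py <<'E'
from h import *
import json
from scipy.optimize import least_squares
L=[json.loads(x) for x in open('log.txt')]
Ry=lambda a:R.from_euler('y',a).as_matrix()
Rz=lambda a:R.from_euler('z',a).as_matrix()
def fk(p,q):
  a1,d1,a2,a3,a3o,c,b=p
  A=Rz(q[0]); T=np.array([a1,b,d1])+Ry(q[1])@[0,0,a2]; B=Ry(q[1]+q[2]); T=T+B@[a3o,0,a3]
  C=B@Rz(q[3])@Ry(q[4]); return A@(T+C@[0,0,c]), A@C@Rz(q[5]-np.pi/2)@np.diag([1,1,1])
def res(p): return np.concatenate([np.concatenate([fk(p,q)[0]-x]) for q,x,_ in L])
best=None
for i in range(20):
  x0=np.random.default_rng(i).uniform([-.1,.1,.2,.2,-.1,.1,0],[.1,.6,.6,.6,.1,.5,.1])
  r=least_squares(res,x0,x_scale=.1)
  if best is None or r.cost<best.cost: best=r
p=best.x
lo=np.array([-2.73,-.86,.23,-1.11,.08,-2.82]);hi=np.array([2.73,2.22,2.46,4.25,2.63,2.82])
def ik(P,Rt,q0):
  def g(q):
    X,O=fk(p,q); return np.concatenate([(X-P)*5,R.from_matrix(O.T@Rt).as_rotvec()])
  r=least_squares(g,np.clip(q0,lo+1e-3,hi-1e-3),bounds=(lo,hi)); return r.x,r.cost
E
python3 -c "
from fit import *
print(p.round(4),abs(best.fun).max(), np.linalg.svd(best.jac)[1].round(3))
print(q2R(L[-1][2]).round(3),fk(p,L[-1][0])[1].round(3))
"
```

```text
[-0.      0.2827  0.455   0.4996  0.0941  0.3418  0.0862] 5.193849794693506e-10 [4.826 3.48  2.452 0.696 0.211 0.174 0.15 ]
[[ 0.848  0.356 -0.393]
 [ 0.324 -0.934 -0.148]
 [-0.42  -0.002 -0.908]] [[-0.848 -0.356 -0.393]
 [-0.324  0.934 -0.148]
 [ 0.42   0.002 -0.908]]
```

```bash
sed -i 's/np.pi\/2)@np.diag(\[1,1,1\])/0+np.pi\/2-np.pi*0)/; s/q\[5\]-0+/q[5]+/' fit.py; grep -n "C=B" fit.py; python3 -c "
from fit import *
s=telemetry.observe()
print(q2R(s['eef_rot']).round(3),fk(p,s['joint_positions'])[1].round(3))
for end in (65,50,35,20,0):
  q=s['joint_positions'];print(end)
  for th in (-2,15,30,45,60,75,90):
    tl=-25+(end+25)*(th+2)/92
    q,c=ik(*pose(th,tl),q); print(th,round(tl),q.round(2),'%.1e'%c)
"
```

```text
10:  C=B@Rz(q[3])@Ry(q[4]); return A@(T+C@[0,0,c]), A@C@Rz(q[5]+np.pi/2-np.pi*0)
[[ 0.848  0.356 -0.393]
 [ 0.324 -0.934 -0.148]
 [-0.42  -0.002 -0.908]] [[ 0.848  0.356 -0.393]
 [ 0.324 -0.934 -0.148]
 [-0.42  -0.002 -0.908]]
65
-2 -25 [-0.03  0.88  1.02 -0.17  1.65  1.19] 1.6e-23
15 -8 [-0.09  0.58  1.32 -0.07  1.37  1.13] 2.6e-24
30 6 [-0.18  0.33  1.58  0.06  1.14  1.  ] 6.5e-30
45 21 [-0.31  0.09  1.84  0.28  0.95  0.76] 7.5e-30
60 36 [-0.51 -0.13  2.08  0.63  0.87  0.36] 8.4e-24
75 50 [-0.81 -0.27  2.3   1.01  0.99 -0.14] 1.3e-27
90 65 [-1.18 -0.23  2.46  1.23  1.29 -0.6 ] 1.6e-05
50
-2 -25 [-0.03  0.88  1.02 -0.17  1.65  1.19] 1.6e-23
15 -11 [-0.09  0.61  1.28 -0.09  1.42  1.14] 1.5e-26
30 1 [-0.15  0.38  1.51  0.01  1.24  1.05] 1.6e-30
45 13 [-0.26  0.15  1.74  0.15  1.07  0.89] 2.5e-31
60 26 [-0.42 -0.07  1.96  0.38  0.96  0.61] 6.4e-30
75 38 [-0.66 -0.26  2.17  0.69  0.97  0.22] 1.0e-19
90 50 [-1.   -0.37  2.36  0.96  1.15 -0.21] 1.1e-16
35
-2 -25 [-0.03  0.88  1.02 -0.17  1.65  1.19] 1.6e-23
15 -14 [-0.08  0.64  1.24 -0.1   1.48  1.15] 2.9e-28
30 -4 [-0.13  0.43  1.44 -0.0
[... 266 characters left out ...]
1.65  1.19] 1.6e-23
15 -17 [-0.07  0.68  1.19 -0.12  1.54  1.16] 2.5e-30
30 -9 [-0.11  0.49  1.36 -0.08  1.44  1.11] 4.0e-18
45 -2 [-0.17  0.3   1.54 -0.02  1.34  1.04] 3.7e-19
60 5 [-0.26  0.11  1.72  0.06  1.25  0.93] 3.5e-19
75 13 [-0.39 -0.08  1.89  0.16  1.17  0.76] 1.2e-17
90 20 [-0.58 -0.26  2.07  0.31  1.14  0.53] 3.1e-25
0
-2 -25 [-0.03  0.88  1.02 -0.17  1.65  1.19] 1.6e-23
15 -20 [-0.06  0.72  1.13 -0.14  1.61  1.17] 2.3e-18
30 -16 [-0.09  0.57  1.26 -0.12  1.57  1.14] 3.9e-20
45 -12 [-0.13  0.41  1.4  -0.1   1.52  1.09] 9.1e-21
60 -8 [-0.19  0.25  1.55 -0.07  1.46  1.03] 2.0e-21
75 -4 [-0.26  0.09  1.7  -0.04  1.41  0.95] 3.2e-21
90 0 [-0.37 -0.06  1.86 -0.    1.34  0.84] 2.1e-18
```

```bash
python3 -c "
from fit import *
s=telemetry.observe();q=s['joint_positions']
for th in (-2,15,30,45,60,75,82,90):
    tl=-40+(th+2); q,c=ik(*pose(th,tl),q); print(th,round(tl),q.round(2),'%.1e'%c)
log()
P,Rt=pose(-2.07,-40);mv(P,Rt)
P,Rt=pose(-2.07,-40,back=.008);mv(P,Rt)
"
```

```text
-2 -40 [-0.    1.09  0.74 -0.25  1.97  1.18] 7.8e-19
15 -23 [-0.05  0.75  1.09 -0.16  1.66  1.17] 7.4e-22
30 -8 [-0.12  0.48  1.38 -0.07  1.41  1.1 ] 2.3e-28
45 7 [-0.22  0.21  1.66  0.07  1.18  0.96] 2.3e-30
60 22 [-0.39 -0.05  1.92  0.31  1.    0.69] 3.6e-29
75 37 [-0.65 -0.26  2.17  0.67  0.97  0.25] 9.7e-19
82 44 [-0.81 -0.33  2.27  0.84  1.04  0.01] 9.0e-25
90 52 [-1.03 -0.36  2.38  1.    1.17 -0.26] 4.4e-26
3.38 [0.6648 0.0088 0.019 ] F [ 0.07  0.19 -0.09] M [ 0.03  -0.175 -0.015] op 1.001 q [-0.033  0.879  1.005 -0.163  1.659  1.191]
toolz [-0.393 -0.148 -0.908] toolx [ 0.848  0.324 -0.42 ]
turn [ -0.09 -15.19   0.04] shift [-0.0064  0.0002  0.0063]
turn [ -0.09 -15.19   0.04] shift [-0.0043  0.0002 -0.0014]
```

Emit:
{"api": "servo_tool", "payload": {
  "series": [
    [[0, -8, 0], [-0.002, 0, -0.001], 1],
    [[0, -15, 0], [-0.004, 0, -0.001], 1],
    [[0, -15.2, 0], [-0.006, 0, 0.004], 1],
    [[0, -15.2, 0], [-0.0064, 0, 0.0063], 1],
    [[0, -15.2, 0], [-0.0064, 0, 0.0063], 1]
  ]
}}

```text
time_s: 4.0
ee_pos: [0.6559, 0.0055, 0.0162]
eef_rot: [0.061, 0.924, 0.17, -0.337]
ft_force: [-0.3, 0.6, -0.1]
opening: 1.001
```

```bash
python3 -c "
from fit import *
log()
P,Rt=pose(-2.07,-40);mv(P,Rt)
"
```

```text
4.0 [0.6559 0.0055 0.0162] F [-0.28  0.58 -0.11] M [ 0.133 -0.311  0.018] op 1.001 q [-0.003  1.083  0.745 -0.252  1.968  1.184]
toolz [-0.602 -0.228 -0.766] toolx [ 0.715  0.274 -0.643]
turn [-0.12  0.02  0.04] shift [ 0.001   0.0003 -0.0005]
```

Emit:
{"api": "servo_tool", "payload": {
  "series": [
    [[0, 0, 0], [0, 0, 0], -1],
    [[0, 0, 0], [0, 0, 0], -1],
    [[0, 0, 0], [0, 0, 0], -1],
    [[0, 0, 0], [0, 0, 0], -1],
    [[0, 0, 0], [0, 0, 0], -1]
  ],
  "grip_force": 8
}}

```text
time_s: 4.62
ee_pos: [0.6553, 0.0059, 0.014]
eef_rot: [0.061, 0.923, 0.171, -0.338]
ft_force: [0.2, -0.1, -0.4]
opening: 0.503
```

Emit:
{"api": "servo_tool", "payload": {
  "series": [
    [[0, 0, 0], [0, 0, 0], -1],
    [[0, 0, 0], [0, 0, 0], -1]
  ]
}}

```text
time_s: 4.88
ee_pos: [0.6554, 0.0058, 0.0141]
eef_rot: [0.061, 0.923, 0.171, -0.338]
ft_force: [0.5, -1.2, 0.1]
opening: 0.311
```

```bash
python3 -c "
from fit import *
log();grab('wrist','w3.png')
log();P,Rt=pose(-2.07,-40);mv(P,Rt)
"
```

```text
4.88 [0.6554 0.0058 0.0141] F [ 0.54 -1.2   0.11] M [ 0.098 -0.306  0.001] op 0.311 q [-0.003  1.087  0.743 -0.252  1.968  1.184]
toolz [-0.604 -0.228 -0.764] toolx [ 0.713  0.274 -0.646]
4.92 [0.6554 0.0058 0.0141] F [ 0.13 -0.39  0.64] M [ 0.111 -0.262  0.036] op 0.314 q [-0.003  1.087  0.743 -0.252  1.968  1.184]
toolz [-0.604 -0.228 -0.764] toolx [ 0.713  0.274 -0.646]
turn [-0.14  0.21  0.1 ] shift [-0.0001  0.0008 -0.0024]
```

View pics/w3.png

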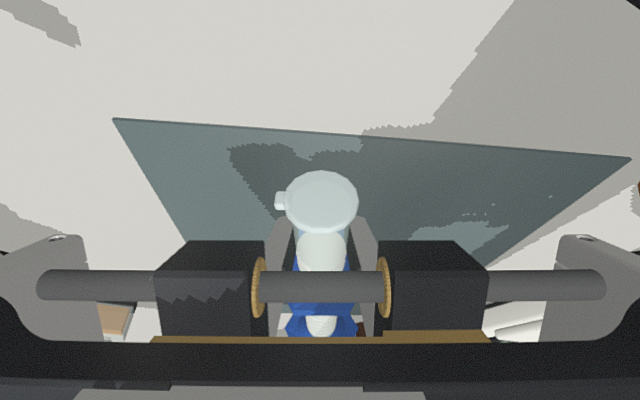

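```bash
cat > tip.py <<'E'
from h import *
def rows(PIVx,s,phis):
    R0=q2R(s['eef_rot']);A=np.cross(U,[0,0,1.])  # rot about A by +: U->Z
    for ph in phis:
        Q=R.from_rotvec(A*np.radians(ph)).as_matrix()
        P=PIVx+Q@(s['ee_pos']-PIVx); print(ph,'turn',R.from_matrix(R0.T@Q@R0).as_rotvec(degrees=True).round(2),'shift',(R0.T@(P-s['ee_pos'])).round(4))
E
python3 -c "
from tip import *
import json
s=telemetry.observe(); json.dump([list(s['ee_pos']),list(s['eef_rot'])],open('ref.json','w'))
rows(PIV,s,[1,3,6,9,12,15]); rows(PIV,s,[2,4,6,8,10])"
```

```text
1 turn [-0.  1. -0.] shift [-0.0024 -0.     -0.0024]
3 turn [-0.01  3.   -0.01] shift [-0.0072 -0.     -0.0072]
6 turn [-0.01  6.   -0.01] shift [-0.0149 -0.0001 -0.014 ]
9 turn [-0.02  9.   -0.02] shift [-0.0228 -0.0001 -0.0204]
12 turn [-0.02 12.   -0.03] shift [-0.0311 -0.0001 -0.0263]
15 turn [-0.03 15.   -0.04] shift [-0.0397 -0.0001 -0.0318]
2 turn [-0.  2. -0.] shift [-0.0048 -0.     -0.0048]
4 turn [-0.01  4.   -0.01] shift [-0.0097 -0.     -0.0095]
6 turn [-0.01  6.   -0.01] shift [-0.0149 -0.0001 -0.014 ]
8 turn [-0.01  8.   -0.02] shift [-0.0201 -0.0001 -0.0183]
10 turn [-0.02 10.   -0.02] shift [-0.0255 -0.0001 -0.0224]
```

Emit:
{"api": "servo_tool", "payload": {
  "series": [
    [[0, 1, 0], [-0.0024, 0, -0.0024], -1],
    [[0, 3, 0], [-0.0072, 0, -0.0072], -1],
    [[0, 6, 0], [-0.0149, 0, -0.014], -1],
    [[0, 8, 0], [-0.0201, 0, -0.0183], -1],
    [[0, 10, 0], [-0.0255, 0, -0.0224], -1]
  ]
}}

```text
time_s: 5.55
ee_pos: [0.6509, 0.004, 0.0485]
eef_rot: [0.046, 0.95, 0.175, -0.255]
ft_force: [0.1, 0.4, -0.3]
opening: 0.318
```

```bash
cat >> tip.py <<'E'
def ang():
    import json
    s=telemetry.observe();p0,q0=json.load(open('ref.json'));p0=np.array(p0);A=np.cross(U,[0,0,1.])
    dR=R.from_matrix(q2R(s['eef_rot'])@q2R(q0).T).as_rotvec(degrees=True); ph=dR@A
    P=PIV+R.from_rotvec(A*np.radians(ph)).as_matrix()@(p0-PIV)
    e=s['ee_pos']-P
    print('phi',round(ph,2),'other rot',(dR-ph*A).round(2),'pos err along U, z, A',(e@U).round(4),e[2].round(4),(e@A).round(4)); log()
E
python3 -c "
from tip import *
ang();grab('scene','s3.png')"
```

```text
phi 10.16 other rot [-0.02 -0.01 -0.04] pos err along U, z, A 0.0003 0.0004 0.0002
5.55 [0.6509 0.004  0.0485] F [ 0.15  0.38 -0.26] M [ 0.123 -0.356  0.009] op 0.318 q [-0.027  0.889  0.955 -0.195  1.786  1.184]
toolz [-0.469 -0.176 -0.866] toolx [ 0.808  0.31  -0.501]
```

View pics/s3.png

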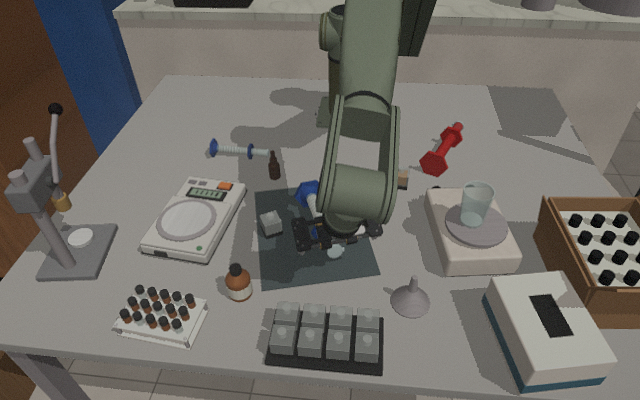

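Emit:
{"api": "servo_tool", "payload": {
  "series": [
    [[0, 3, 0], [-0.0072, 0, -0.0072], -1],
    [[0, 6, 0], [-0.0149, 0, -0.014], -1],
    [[0, 9, 0], [-0.0228, 0, -0.0204], -1],
    [[0, 12, 0], [-0.0311, 0, -0.0263], -1],
    [[0, 15, 0], [-0.0397, 0, -0.0318], -1]
  ]
}}

```text
time_s: 6.22
ee_pos: [0.6334, -0.0028, 0.0957]
eef_rot: [0.022, 0.975, 0.18, -0.13]
ft_force: [-0.6, -0.8, -0.4]
opening: 0.319
```

Emit:
{"api": "servo_tool", "payload": {
  "series": [
    [[0, 3, 0], [-0.0072, 0, -0.0072], -1],
    [[0, 6, 0], [-0.0149, 0, -0.014], -1],
    [[0, 9, 0], [-0.0228, 0, -0.0204], -1],
    [[0, 12, 0], [-0.0311, 0, -0.0263], -1],
    [[0, 15, 0], [-0.0397, 0, -0.0318], -1]
  ]
}}

```text
time_s: 6.85
ee_pos: [0.6054, -0.0136, 0.1369]
eef_rot: [-0.001, 0.983, 0.181, -0.001]
ft_force: [-0.2, 0.1, 0.9]
opening: 0.316
```

```bash
python3 -c "
from tip import *
ang();f=grab('scene','s4.png');grab('wrist','w4.png')
cv2.imwrite('pics/s4c.png',cv2.resize(f['pixels'][120:300,200:420],None,fx=3,fy=3))"
```

```text
phi 40.11 other rot [-0.02 -0.01 -0.12] pos err along U, z, A -0.0001 0.0004 0.0003
6.85 [ 0.6054 -0.0136  0.1369] F [-0.22  0.15  0.9 ] M [-0.006  0.014  0.023] op 0.316 q [-0.166  0.333  1.529  0.002  1.282  1.04 ]
toolz [-0.003  0.002 -1.   ] toolx [ 0.934  0.356 -0.002]
```

View pics/s4c.png

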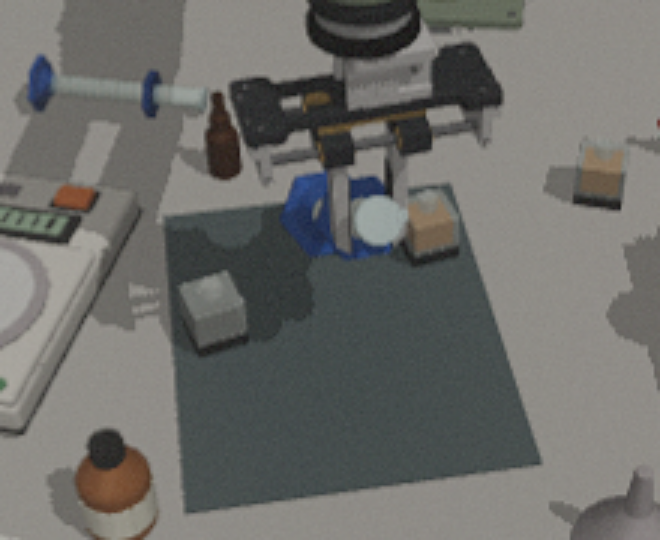

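View pics/w4.png

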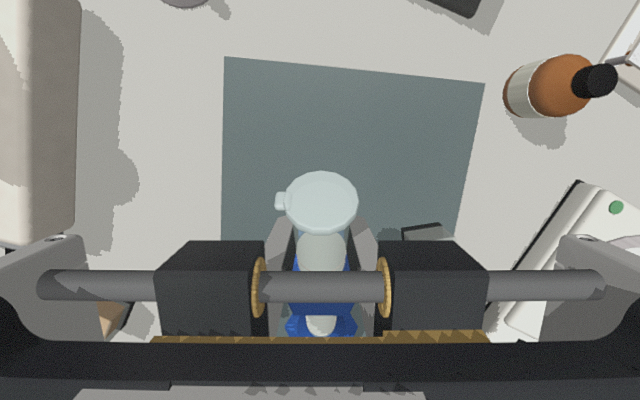

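The hold is rigid: the mouth is still at wrist (321,200) and the foot on the mat. I'll carry on.

Emit:
{"api": "servo_tool", "payload": {
  "series": [
    [[0, 3, 0], [-0.0072, 0, -0.0072], -1],
    [[0, 6, 0], [-0.0149, 0, -0.014], -1],
    [[0, 9, 0], [-0.0228, 0, -0.0204], -1],
    [[0, 12, 0], [-0.0311, 0, -0.0263], -1],
    [[0, 15, 0], [-0.0397, 0, -0.0318], -1]
  ]
}}

```text
time_s: 7.58
ee_pos: [0.5692, -0.0276, 0.1688]
eef_rot: [-0.025, 0.975, 0.18, 0.127]
ft_force: [0.1, 0.5, 0.2]
opening: 0.317
```

Emit:
{"api": "servo_tool", "payload": {
  "series": [
    [[0, 2, 0], [-0.0048, 0, -0.0048], -1],
    [[0, 4, 0], [-0.0097, 0, -0.0095], -1],
    [[0, 6, 0], [-0.0149, 0, -0.014], -1],
    [[0, 8, 0], [-0.0201, 0, -0.0183], -1],
    [[0, 10, 0], [-0.0255, 0, -0.0224], -1]
  ]
}}

```text
time_s: 8.2
ee_pos: [0.5409, -0.0385, 0.184]
eef_rot: [-0.04, 0.96, 0.177, 0.212]
ft_force: [1.0, 0.8, 1.1]
opening: 0.314
```

```bash
python3 -c "
from tip import *
ang();f=grab('scene','s5.png');grab('wrist','w5.png')
cv2.imwrite('pics/s5c.png',cv2.resize(f['pixels'][120:300,200:420],None,fx=3,fy=3))"
```

```text
phi 65.08 other rot [-0.   -0.   -0.16] pos err along U, z, A 0.0006 0.0006 0.0006
8.2 [ 0.5409 -0.0385  0.184 ] F [1.01 0.77 1.13] M [0.006 0.071 0.029] op 0.314 q [-0.428 -0.086  1.967  0.371  0.981  0.614]
toolz [ 0.392  0.153 -0.907] toolx [0.848 0.323 0.421]
```

View pics/s5c.png

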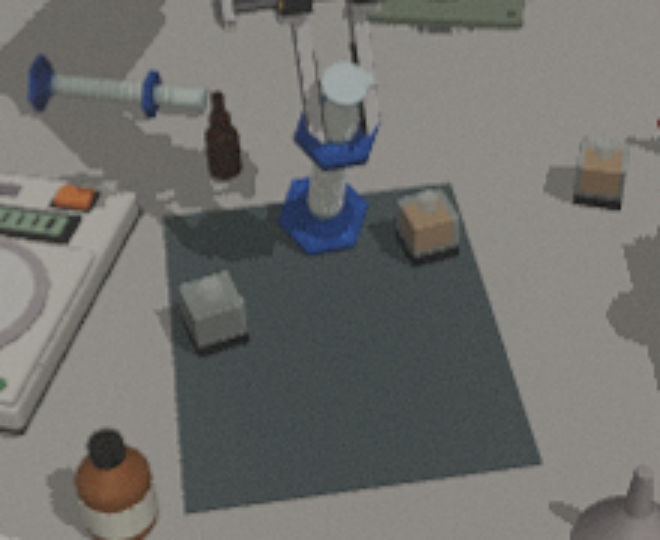

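View pics/w5.png

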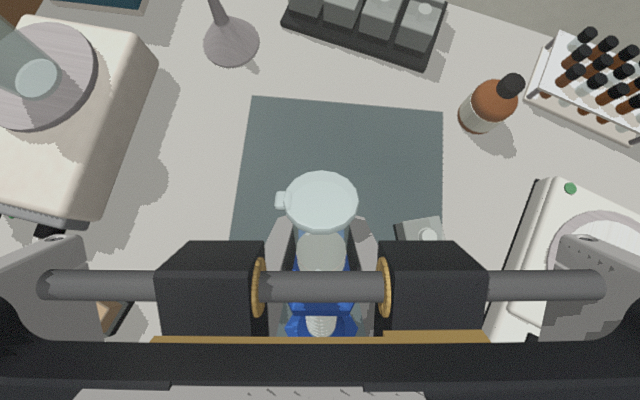

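```bash
python3 -c "
from tip import *
t=grab('top')
for u,v in((140,488),(450,403)): print(onz(t,270+u/3.6,125+v/3.6,.002).round(3))
A,B=[onz(t,270+u/3.6,125+v/3.6,.002) for u,v in((140,488),(450,403))]
n=np.cross([0,0,1],B-A);n/=np.linalg.norm(n);print(n,(PIV-A)@n, (PIV-.072*U-A)@n)
"
```

```text
[0.367 0.033 0.002]
[ 0.439 -0.225  0.002]
[ 0.9629716   0.26960284 -0.        ] 0.07699144879170124 0.005294571801194238
```

Emit:
{"api": "servo_tool", "payload": {
  "series": [
    [[0, 2, 0], [-0.0048, 0, -0.0048], -1],
    [[0, 4, 0], [-0.0097, 0, -0.0095], -1],
    [[0, 6, 0], [-0.0149, 0, -0.014], -1],
    [[0, 8, 0], [-0.0201, 0, -0.0183], -1],
    [[0, 10, 0], [-0.0255, 0, -0.0224], -1]
  ]
}}

```text
time_s: 8.98
ee_pos: [0.5108, -0.0503, 0.1939]
eef_rot: [-0.056, 0.938, 0.173, 0.295]
ft_force: [-0.3, -0.1, 2.3]
opening: 0.321
```

Emit:
{"api": "servo_tool", "payload": {
  "series": [
    [[0, 2, 0], [-0.0048, 0, -0.0048], -1],
    [[0, 4, 0], [-0.0097, 0, -0.0095], -1],
    [[0, 6, 0], [-0.0149, 0, -0.014], -1],
    [[0, 8, 0], [-0.0201, 0, -0.0183], -1],
    [[0, 10, 0], [-0.0255, 0, -0.0224], -1]
  ]
}}

```text
time_s: 9.6
ee_pos: [0.4791, -0.0625, 0.1978]
eef_rot: [-0.071, 0.909, 0.168, 0.375]
ft_force: [-0.1, 0.4, 0.7]
opening: 0.317
```

```bash
python3 -c "
from tip import *
ang();f=grab('scene','s6.png')
cv2.imwrite('pics/s6c.png',cv2.resize(f['pixels'][100:260,220:400],None,fx=4,fy=4,interpolation=cv2.INTER_CUBIC))
s=telemetry.observe();rows(PIV,s,[1,2,3,4,5])"
```

```text
phi 85.08 other rot [-0.   -0.   -0.18] pos err along U, z, A 0.0007 0.001 0.0009
9.6 [ 0.4791 -0.0625  0.1978] F [-0.14  0.37  0.75] M [-0.027  0.12  -0.042] op 0.317 q [-0.828 -0.329  2.281  0.863  1.043 -0.022]
toolz [ 0.658  0.254 -0.709] toolx [0.662 0.252 0.706]
1 turn [ 0.  1. -0.] shift [-0.0024  0.     -0.0025]
2 turn [ 0.01  2.   -0.  ] shift [-0.0048  0.     -0.0049]
3 turn [ 0.01  3.   -0.01] shift [-0.0073  0.     -0.0072]
4 turn [ 0.01  4.   -0.01] shift [-0.0098  0.     -0.0095]
5 turn [ 0.01  5.   -0.01] shift [-0.0123  0.     -0.0118]
```

View pics/s6c.png

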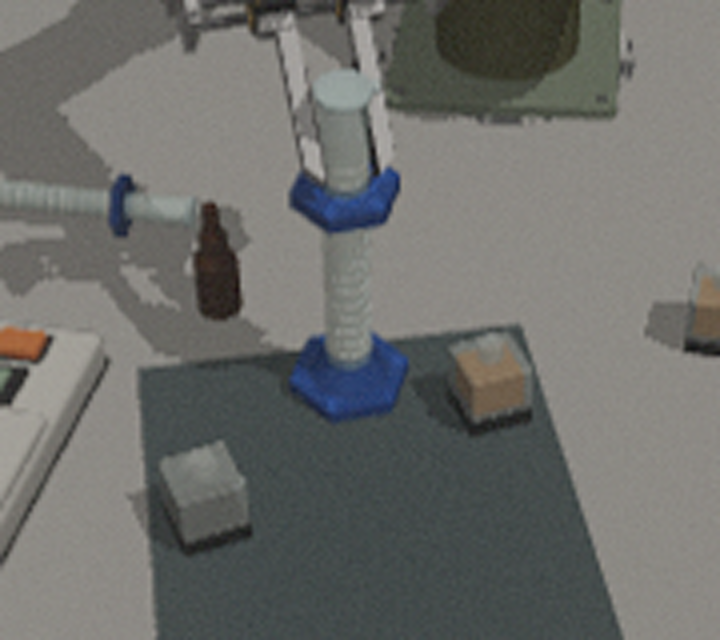

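Emit:
{"api": "servo_tool", "payload": {
  "series": [
    [[0, 1, 0], [-0.0024, 0, -0.0025], -1],
    [[0, 2, 0], [-0.0048, 0, -0.0049], -1],
    [[0, 3, 0], [-0.0073, 0, -0.0072], -1],
    [[0, 4, 0], [-0.0098, 0, -0.0095], -1],
    [[0, 5, 0], [-0.0123, 0, -0.0118], -1]
  ]
}}

```text
time_s: 10.28
ee_pos: [0.4627, -0.0687, 0.197]
eef_rot: [-0.077, 0.892, 0.164, 0.415]
ft_force: [-1.3, -1.3, 3.1]
opening: 0.321
```

```bash
python3 -c "
from tip import *
ang()
s=telemetry.observe();rows(PIV,s,[.5,1,1.5,2])"
```

```text
phi 90.11 other rot [-0.06 -0.02 -0.26] pos err along U, z, A 0.0003 0.0006 0.0008
10.28 [ 0.4627 -0.0687  0.197 ] F [-1.26 -1.29  3.15] M [-0.058 -0.187 -0.023] op 0.321 q [-0.961 -0.354  2.351  0.969  1.122 -0.192]
toolz [ 0.714  0.274 -0.644] toolx [0.602 0.228 0.765]
0.5 turn [ 0.   0.5 -0. ] shift [-0.0012  0.     -0.0012]
1 turn [ 0.  1. -0.] shift [-0.0024  0.     -0.0024]
1.5 turn [ 0.   1.5 -0. ] shift [-0.0036  0.     -0.0037]
2 turn [ 0.  2. -0.] shift [-0.0048  0.     -0.0049]
```

Emit:
{"api": "servo_tool", "payload": {
  "series": [
    [[0, 0.5, 0], [-0.0012, 0, -0.0012], -1],
    [[0, 1, 0], [-0.0024, 0, -0.0024], -1],
    [[0, 1.5, 0], [-0.0036, 0, -0.0037], -1],
    [[0, 2, 0], [-0.0048, 0, -0.0049], -1],
    [[0, 2, 0], [-0.0048, 0, -0.0049], -1]
  ]
}}

```text
time_s: 10.9
ee_pos: [0.4567, -0.071, 0.197]
eef_rot: [-0.081, 0.884, 0.162, 0.431]
ft_force: [1.7, 0.2, 5.8]
opening: 0.319
```

```bash
python3 -c "
from tip import *
ang();f=grab('scene','s7.png');grab('wrist','w7.png')
cv2.imwrite('pics/s7c.png',cv2.resize(f['pixels'][100:260,220:400],None,fx=4,fy=4,interpolation=cv2.INTER_CUBIC))
ang()"
```

```text
phi 92.17 other rot [-0.05 -0.02 -0.3 ] pos err along U, z, A 0.0008 0.0012 0.0009
10.9 [ 0.4567 -0.071   0.197 ] F [1.74 0.17 5.85] M [ 0.132 -0.721 -0.056] op 0.319 q [-1.016 -0.357  2.376  1.005  1.159 -0.258]
toolz [ 0.735  0.282 -0.616] toolx [0.577 0.217 0.788]
phi 92.15 other rot [-0.05 -0.02 -0.28] pos err along U, z, A 0.0008 0.0012 0.0009
11.0 [ 0.4567 -0.071   0.197 ] F [1.12 1.12 5.93] M [ 0.158 -0.625 -0.043] op 0.314 q [-1.015 -0.357  2.376  1.005  1.159 -0.258]
toolz [ 0.735  0.282 -0.616] toolx [0.577 0.218 0.787]
```

View pics/s7c.png

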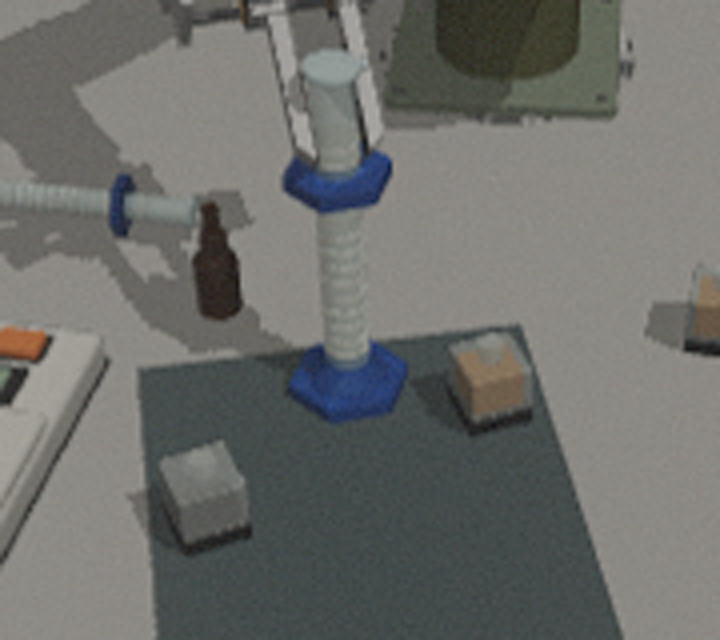

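View pics/w7.png

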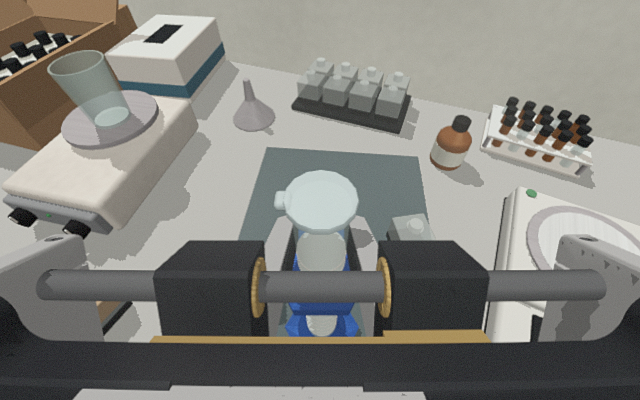

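```bash
python3 -c "
from tip import *
f=grab('scene')
s=telemetry.observe();Gx=s['ee_pos']-.019*q2R(s['eef_rot'])[:,2];print('grasp',Gx)
for z in (.012,.17,.252):
  u,v=proj(f,[Gx[0],Gx[1],z]);print(z,round((u-220)*4),round((v-100)*4), u,v)
px=f['pixels'].astype(float);hsv=cv2.cvtColor(f['pixels'],cv2.COLOR_BGR2HSV)
b=cv2.inRange(hsv,(103,110,30),(127,255,255));k,l,st,c=cv2.connectedComponentsWithStats(b)
for i in range(1,k):
  if 100<st[i,4]<2000:
    v,u=np.where(l==i);print(st[i],c[i].round(1),'extL',u.min(),v[u<=u.min()].mean(),'extR',u.max(),v[u>=u.max()].mean())
"
```

```text
grasp [ 0.44273871 -0.07628559  0.20875124]
0.012 346 374 306.56732983760065 193.57293810897363
0.17 336 181 304.01362481395375 145.3087511366827
0.252 330 66 302.49492070355717 116.51131491622382
[292 138  26  15 220] [305.  145.8] extL 292 144.5 extR 317 141.5
[292 186  30  20 376] [306.9 195.9] extL 292 195.5 extR 321 192.0
```

Emit:
{"api": "servo_tool", "payload": {
  "series": [
    [[0, 0, 0], [0.0004, 0, -0.0003], -1],
    [[0, 0, 0], [0.0008, 0, -0.0006], -1],
    [[0, 0, 0], [0.0008, 0, -0.0006], -1]
  ]
}}

```text
time_s: 11.42
ee_pos: [0.4562, -0.0708, 0.1971]
eef_rot: [-0.08, 0.885, 0.162, 0.429]
ft_force: [2.0, -0.9, 3.6]
opening: 0.323
```

Emit:
{"api": "servo_tool", "payload": {
  "series": [
    [[0, 0, 0], [0, 0, 0], -1],
    [[0, 0, 0], [0, 0, 0], -1]
  ],
  "grip_force": 3
}}

```text
time_s: 11.68
ee_pos: [0.4562, -0.0706, 0.197]
eef_rot: [-0.081, 0.885, 0.162, 0.429]
ft_force: [1.1, -0.4, 4.2]
opening: 0.316
```

```bash
python3 -c "
from tip import *
ang()"
```

```text
phi 92.0 other rot [-0.01 -0.   -0.29] pos err along U, z, A -0.0001 0.001 0.0004
11.68 [ 0.4562 -0.0706  0.197 ] F [ 1.12 -0.43  4.25] M [ 0.02  -0.304 -0.155] op 0.316 q [-1.014 -0.359  2.376  1.001  1.159 -0.254]
toolz [ 0.733  0.282 -0.618] toolx [0.579 0.218 0.786]
```

Emit:
{"api": "servo_tool", "payload": {
  "series": [
    [[0, 0, 0], [0.0004, 0, -0.0003], -1],
    [[0, 0, 0], [0.0008, 0, -0.0006], -1],
    [[0, 0, 0], [0.0008, 0, -0.0006], -1]
  ]
}}

```text
time_s: 12.05
ee_pos: [0.4557, -0.0704, 0.1971]
eef_rot: [-0.081, 0.885, 0.162, 0.429]
ft_force: [0.2, -0.3, 0.1]
opening: 0.32
```

```bash
python3 -c "
from tip import *
ang()"
```

```text
phi 91.92 other rot [ 0.02  0.01 -0.3 ] pos err along U, z, A -0.0007 0.0012 -0.0
12.05 [ 0.4557 -0.0704  0.1971] F [ 0.17 -0.31  0.12] M [-0.285  0.278 -0.079] op 0.32 q [-1.014 -0.361  2.375  0.999  1.16  -0.251]
toolz [ 0.732  0.282 -0.62 ] toolx [0.58  0.218 0.785]
```

Emit:
{"api": "servo_tool", "payload": {
  "series": [
    [[0, 0, 0], [0, 0, 0], -0.1],
    [[0, 0, 0], [0, 0, 0], -0.1],
    [[0, 0, 0], [0, 0, 0], -0.1],
    [[0, 0, 0], [0, 0, 0], -0.1]
  ]
}}

```text
time_s: 12.55
ee_pos: [0.4562, -0.0707, 0.198]
eef_rot: [-0.081, 0.885, 0.162, 0.429]
ft_force: [-0.4, 0.7, -0.1]
opening: 0.447
```

```bash
python3 -c "
from tip import *
f=grab('scene','s8.png');grab('wrist','w8.png');log()
cv2.imwrite('pics/s8c.png',cv2.resize(f['pixels'][100:260,220:400],None,fx=4,fy=4,interpolation=cv2.INTER_CUBIC))
for n in('top','scene'):
  f=grab(n);hsv=cv2.cvtColor(f['pixels'],cv2.COLOR_BGR2HSV)
  b=cv2.inRange(hsv,(103,110,30),(127,255,255));k,l,st,c=cv2.connectedComponentsWithStats(b)
  for i in range(1,k):
    if 40<st[i,4]<2000: print(n,st[i],c[i].round(1),onz(f,*c[i],.012).round(3))
  hsv=cv2.inRange(hsv,(8,170,120),(20,255,255));k,l,st,c=cv2.connectedComponentsWithStats(hsv)
  for i in range(1,k):
    if 40<st[i,4]<2000: print(n,'or',st[i],c[i].round(1),onz(f,*c[i],.046).round(3))
"
```

```text
12.65 [ 0.4562 -0.0707  0.198 ] F [-0.41 -0.11 -0.14] M [-0.07   0.307  0.015] op 0.454 q [-1.014 -0.361  2.374  1.     1.161 -0.251]
toolz [ 0.734  0.282 -0.618] toolx [0.579 0.218 0.786]
top [340 215  15  15  54] [344.8 219.9] [ 0.488 -0.073  0.012]
top [334 226  11  22 119] [338.2 237.6] [ 0.435 -0.053  0.012]
top [345 226  17  19 149] [354.2 235.5] [ 0.441 -0.101  0.012]
top [448 283   8  20 109] [452.  292.4] [ 0.273 -0.391  0.012]
top or [416 223  11   8  77] [421.  226.5] [ 0.465 -0.296  0.046]
scene [292 137  26  16 222] [305.3 145.9] [ 0.221 -0.111  0.012]
scene [210 139   7  15  79] [212.8 146. ] [ 0.245 -0.398  0.012]
scene [292 186  30  20 377] [306.9 195.9] [ 0.452 -0.074  0.012]
```

View pics/s8c.png

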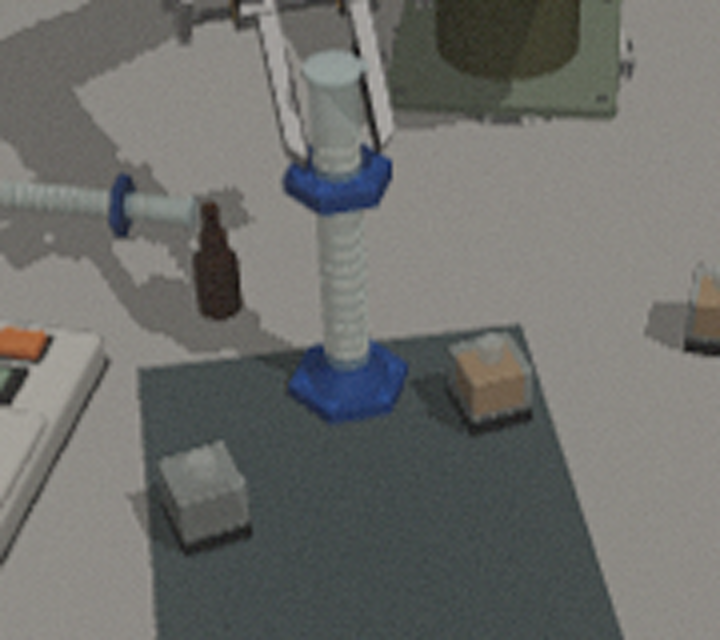

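View pics/w8.png

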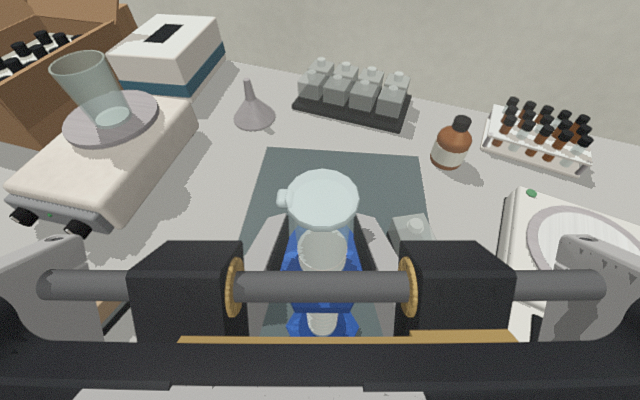

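```bash
python3 -c "
from tip import *
t=grab('top');c=t['pixels'][140:250,395:475]
hsv=cv2.cvtColor(c,cv2.COLOR_BGR2HSV)
b=cv2.resize(hsv,None,fx=6,fy=6,interpolation=cv2.INTER_CUBIC)
for p in((415-395,178-140),(418-395,178-140),(420-395,178-140),(437-395,178-140),(409-395,178-140),(437-395,201-140),(437-395,210-140)): print(p,hsv[p[1],p[0]],c[p[1],p[0]])
print('az of balance: long edges')
"
python3 -c "
from h import *
t=grab('top');a=cv2.resize(t['pixels'][140:250,395:475],None,fx=5,fy=5,interpolation=cv2.INTER_CUBIC);cv2.imwrite('pics/bal.png',a)
s=grab('scene');a=cv2.resize(s['pixels'][165:275,130:260],None,fx=5,fy=5,interpolation=cv2.INTER_CUBIC);cv2.imwrite('pics/bal2.png',a)"
```

```text
(20, 38) [150   9 135] [135 130 135]
(23, 38) [ 75   7 155] [153 155 151]
(25, 38) [ 66   7 174] [170 174 169]
(42, 38) [ 84   7 171] [170 171 166]
(14, 38) [ 36  10 129] [124 129 128]
(42, 61) [ 35  11 134] [128 134 133]
(42, 70) [62 43 89] [75 89 74]
az of balance: long edges
```

View pics/bal.png

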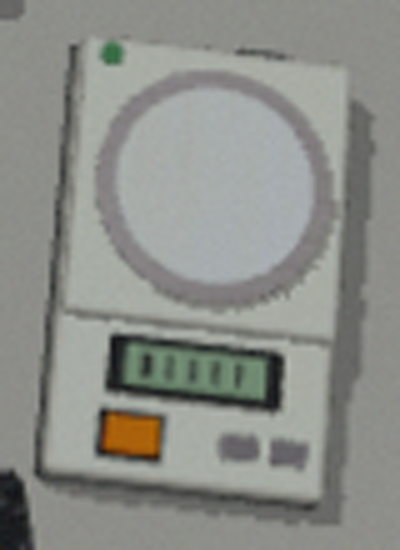

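View pics/bal2.png

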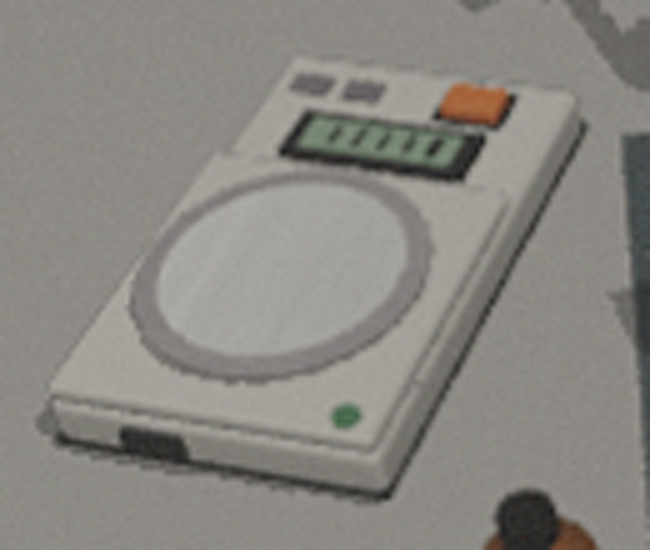

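```bash
python3 -c "
from tip import *
t=grab('top');s=grab('scene')
T=lambda x,y,z:onz(t,395+(x-2)/5,140+(y-2)/5,z)
S=lambda x,y,z:onz(s,130+(x-2)/5,165+(y-2)/5,z)
for F,pts in((T,[(95,183),(335,195),(207,68),(215,311)]),(S,[(131,297),(433,248),(330,169),(240,382)])):
  P=np.array([F(x,y,.058)[:2] for x,y in pts]);
  r=__import__('scipy.optimize',fromlist=['x']).least_squares(lambda p:np.hypot(*(P-p[:2]).T)-p[2],[.6,-.33,.07]);print('pan',r.x.round(4),r.fun.round(4))
print('key',T(131,434,.046).round(4),S(474,104,.046).round(4))
# housing edges at z .048 top: left edge & right edge of raised part
a=T(90,38,.048);b=T(66,312,.048);c=T(350,68,.048);d=T(331,342,.048)
for p,q in((a,b),(c,d)): print('az',np.degrees(np.arctan2(*(p-q)[1::-1])),np.linalg.norm(p-q))
a=T(40,475,.038);b=T(318,503,.038);print('front az',np.degrees(np.arctan2(*(a-b)[1::-1]))-90,np.linalg.norm(a-b))
a=S(52,398,.048);b=S(378,440,.048);print('back az',np.degrees(np.arctan2(*(b-a)[1::-1]))-90,np.linalg.norm(a-b))
"
```

```text
pan [ 0.6118 -0.3488  0.0737] [-0.001  -0.0009  0.0009  0.0009]
pan [ 0.6133 -0.3454  0.073 ] [-0.001 -0.001  0.001  0.001]
key [ 0.4654 -0.2954  0.046 ] [ 0.4683 -0.2926  0.046 ]
az -6.671394319938165 0.17064368167637425
az -6.985715953256628 0.17124565084684937
front az -5.543127211715529 0.16695588473130057
back az -3.608355612987026 0.16074846783151875
```

```bash
python3 -c "
from fit import *
s=telemetry.observe();R0=q2R(s['eef_rot']);q=s['joint_positions'];G=s['ee_pos']-.019*R0[:,2];print(G)
for a in (0,-15,-30,-50):
  q=s['joint_positions']
  for k in np.linspace(0,1,6):
    Rt=R.from_euler('z',a*k,degrees=True).as_matrix()@R0
    g=G+k*np.array([.170,-.271,0])+[0,0,.1]
    q,c=ik(g+.019*Rt[:,2],Rt,q); print(a,k,q.round(2),'%.0e'%c)
"
```

```text
[ 0.44229396 -0.07610254  0.2097876 ]
0 0.0 [-1.01 -0.53  2.25  0.92  1.33  0.  ] 7e-20
0 0.2 [-1.01 -0.34  2.13  0.93  1.29 -0.06] 2e-22
0 0.4 [-1.01 -0.17  2.01  0.94  1.26 -0.09] 8e-23
0 0.6000000000000001 [-1.01 -0.03  1.88  0.95  1.25 -0.11] 2e-21
0 0.8 [-1.01  0.11  1.73  0.95  1.25 -0.1 ] 7e-20
0 1.0 [-1.01  0.24  1.58  0.94  1.27 -0.08] 3e-18
-15 0.0 [-1.01 -0.53  2.25  0.92  1.33  0.  ] 7e-20
-15 0.2 [-1.   -0.37  2.16  0.93  1.24 -0.01] 5e-20
-15 0.4 [-0.99 -0.24  2.06  0.95  1.17 -0.01] 5e-21
-15 0.6000000000000001 [-0.99 -0.11  1.95  0.95  1.11  0.01] 4e-21
-15 0.8 [-0.98  0.01  1.84  0.96  1.06  0.04] 8e-21
-15 1.0 [-0.97  0.12  1.72  0.95  1.02  0.09] 3e-20
-30 0.0 [-1.01 -0.53  2.25  0.92  1.33  0.  ] 7e-20
-30 0.2 [-0.99 -0.41  2.18  0.93  1.2   0.04] 5e-18
-30 0.4 [-0.97 -0.29  2.1   0.94  1.08  0.09] 5e-18
-30 0.6000000000000001 [-0.94 -0.18  2.02  0.94  0.96  0.15] 1e-30
-30 0.8 [-0.91 -0.08  1.92  0.92  0.85  0.24] 5e-31
-30 1.0 [-0.89  0.03  1.82  0.88  0.75  0.34] 8e-31
-50 0.0 [-1.01 -0.53  2.25  0.92  1.33  0.  ] 7e-20
-50 0.2 [-0.97 -0.45  2.2   0.92  1.14  0.11] 5e-29
-50 0.4 [-0.91 -0.36  2.15  0.9   0.94  0.25] 1e-25
-50 0.6000000000000001 [-0.84 -0.26  2.08  0.83  0.74  0.42] 3e-22
-50 0.8 [-0.77 -0.15  1.99  0.69  0.56  0.68] 7e-19
-50 1.0 [-0.71 -0.03  1.88  0.4   0.43  1.08] 3e-30
```

Emit:
{"api": "servo_tool", "payload": {
  "series": [
    [[0, 0, 0], [0, 0, 0], -1],
    [[0, 0, 0], [0, 0, 0], -1],
    [[0, 0, 0], [0, 0, 0], -1],
    [[0, 0, 0], [0, 0, 0], -1]
  ],
  "grip_force": 15
}}

```text
time_s: 13.5
ee_pos: [0.4563, -0.0709, 0.1981]
eef_rot: [-0.08, 0.885, 0.162, 0.429]
ft_force: [-0.3, 0.0, -0.2]
opening: 0.314
```

```bash
python3 -c "
from tip import *
log()
s=telemetry.observe();R0=q2R(s['eef_rot'])
for d in ([0,0,.1],[.17,-.271,0]): print((R0.T@np.array(d)).round(4))
"
```

```text
13.5 [ 0.4563 -0.0709  0.1981] F [-0.28  0.   -0.17] M [-0.219  0.309 -0.041] op 0.314 q [-1.014 -0.361  2.374  1.     1.161 -0.251]
toolz [ 0.734  0.282 -0.618] toolx [0.579 0.218 0.786]
[ 0.0786 -0.0003 -0.0618]
[0.0392 0.3138 0.0484]
```

Emit:
{"api": "servo_tool", "payload": {
  "series": [
    [[0, 0, 0], [0.004, 0, -0.0031], -1],
    [[0, 0, 0], [0.016, 0, -0.0124], -1],
    [[0, 0, 0], [0.035, 0, -0.0274], -1],
    [[0, 0, 0], [0.058, 0, -0.0456], -1],
    [[0, 0, 0], [0.0786, 0, -0.0618], -1]
  ]
}}

```text
time_s: 14.12
ee_pos: [0.4561, -0.0707, 0.2988]
eef_rot: [-0.081, 0.885, 0.163, 0.429]
ft_force: [0.4, 0.0, -1.4]
opening: 0.313
```

Emit:
{"api": "servo_tool", "payload": {
  "series": [
    [[0, 0, 0], [0.002, 0.016, 0.0024], -1],
    [[0, 0, 0], [0.006, 0.048, 0.0073], -1],
    [[0, 0, 0], [0.011, 0.088, 0.0136], -1],
    [[0, 0, 0], [0.016, 0.128, 0.0198], -1],
    [[0, 0, 0], [0.021, 0.168, 0.026], -1]
  ]
}}

```text
time_s: 14.75
ee_pos: [0.548, -0.2168, 0.2976]
eef_rot: [-0.081, 0.885, 0.162, 0.429]
ft_force: [0.1, -0.2, -0.7]
opening: 0.311
```

Emit:
{"api": "servo_tool", "payload": {
  "series": [
    [[0, 0, 0], [0.005, 0.04, 0.0061], -1],
    [[0, 0, 0], [0.01, 0.08, 0.0123], -1],
    [[0, 0, 0], [0.0145, 0.116, 0.0179], -1],
    [[0, 0, 0], [0.017, 0.137, 0.0211], -1],
    [[0, 0, 0], [0.0182, 0.1458, 0.0224], -1]
  ]
}}

```text
time_s: 15.38
ee_pos: [0.6266, -0.3426, 0.2971]
eef_rot: [-0.081, 0.885, 0.162, 0.429]
ft_force: [-1.4, -0.6, -1.0]
opening: 0.313
```

Emit:
{"api": "servo_tool", "payload": {
  "series": [
    [[0, 0, 0], [0, 0, 0], -1],
    [[0, 0, 0], [0, 0, 0], -1]
  ]
}}

```text
time_s: 15.62
ee_pos: [0.626, -0.341, 0.2978]
eef_rot: [-0.081, 0.885, 0.163, 0.429]
ft_force: [0.2, 0.1, -1.7]
opening: 0.314
```

```bash
python3 -c "
from tip import *
log();f=grab('scene','s9.png');grab('wrist','w9.png')
cv2.imwrite('pics/s9c.png',cv2.resize(f['pixels'][80:280,120:320],None,fx=3,fy=3,interpolation=cv2.INTER_CUBIC))
s=telemetry.observe();R0=q2R(s['eef_rot']);G=s['ee_pos']-.019*R0[:,2];print('G',G,'foot z',G[2]-.2077)
d=np.array([.6125,-.347,0])-G;d[2]=0;print('to pan',d,(R0.T@d).round(4),'down 10mm',(R0.T@[0,0,-.01]).round(4))
for z in(G[2]-.1977,G[2]-.0377,G[2]+.042):
  u,v=proj(f,[G[0],G[1],z]);print(round((u-120)*3),round((v-80)*3))
"
```

```text
15.62 [ 0.626  -0.341   0.2978] F [ 0.22  0.06 -1.69] M [-0.149  0.528  0.005] op 0.314 q [-1.012  0.243  1.578  0.941  1.268 -0.08 ]
toolz [ 0.733  0.283 -0.619] toolx [0.579 0.218 0.786]
G [ 0.61217325 -0.34655675  0.30984821] foot z 0.1021482052424168
to pan [ 0.00032675 -0.00044325  0.        ] [0.0001 0.0005 0.0001] down 10mm [-0.0079  0.      0.0062]
183 365
131 196
102 96
```

View pics/s9c.png

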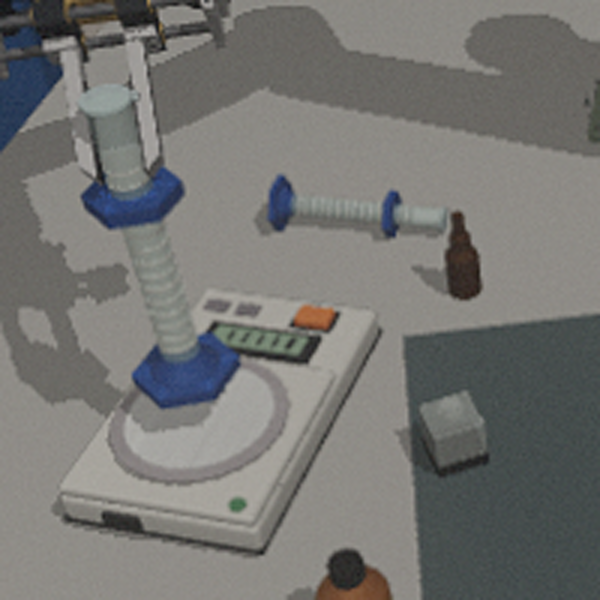

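View pics/w9.png

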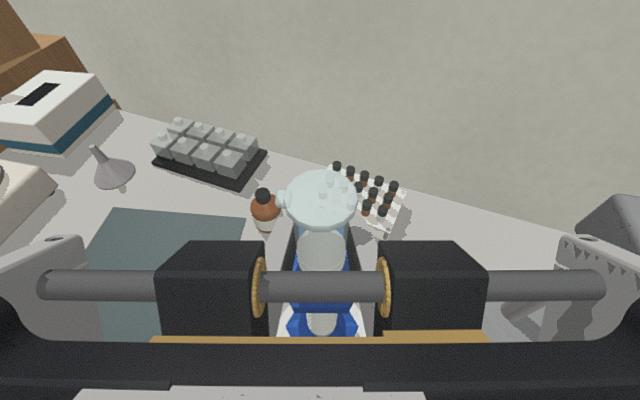

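Emit:
{"api": "servo_tool", "payload": {
  "series": [
    [[0, 0, 0], [-0.007, 0.0005, 0.0055], -1],
    [[0, 0, 0], [-0.015, 0.0005, 0.0118], -1],
    [[0, 0, 0], [-0.022, 0.0005, 0.0173], -1],
    [[0, 0, 0], [-0.027, 0.0005, 0.0212], -1],
    [[0, 0, 0], [-0.03, 0.0005, 0.0236], -1]
  ]
}}

```text
time_s: 16.35
ee_pos: [0.6265, -0.3422, 0.259]
eef_rot: [-0.081, 0.885, 0.162, 0.429]
ft_force: [-0.2, -0.1, -1.3]
opening: 0.314
```

Emit:
{"api": "servo_tool", "payload": {
  "series": [
    [[0, 0, 0], [-0.0004, 0, 0.0003], -1],
    [[0, 0, 0], [-0.0008, 0, 0.0006], -1],
    [[0, 0, 0], [-0.0012, 0, 0.0009], -1],
    [[0, 0, 0], [-0.0016, 0, 0.0012], -1]
  ]
}}

```text
time_s: 16.85
ee_pos: [0.6266, -0.3425, 0.258]
eef_rot: [-0.08, 0.885, 0.162, 0.429]
ft_force: [0.1, -0.4, -1.4]
opening: 0.311
```

```bash
python3 -c "
from tip import *
log();s=telemetry.observe();print(s['ee_pos'][2]-.019*q2R(s['eef_rot'])[2,2]-.2077)"
```

```text
16.85 [ 0.6266 -0.3425  0.258 ] F [ 0.12 -0.44 -1.44] M [-0.219  0.423 -0.008] op 0.311 q [-1.012  0.286  1.612  0.963  1.223 -0.147]
toolz [ 0.734  0.282 -0.618] toolx [0.578 0.219 0.786]
0.06209628950795443
```

4 mm above the pan. Easing down 0.5 mm per row.

Emit:
{"api": "servo_tool", "payload": {
  "series": [
    [[0, 0, 0], [-0.0004, 0, 0.0003], -1],
    [[0, 0, 0], [-0.0008, 0, 0.0006], -1],
    [[0, 0, 0], [-0.0012, 0, 0.0009], -1],
    [[0, 0, 0], [-0.0016, 0, 0.0012], -1],
    [[0, 0, 0], [-0.002, 0, 0.0015], -1]
  ]
}}

```text
time_s: 17.48
ee_pos: [0.6265, -0.3424, 0.2553]
eef_rot: [-0.08, 0.885, 0.162, 0.429]
ft_force: [0.6, -0.6, -1.3]
opening: 0.317
```

Emit:
{"api": "servo_tool", "payload": {
  "series": [
    [[0, 0, 0], [-0.0003, 0, 0.0002], -1],
    [[0, 0, 0], [-0.0005, 0, 0.0004], -1],
    [[0, 0, 0], [-0.0008, 0, 0.0006], -1],
    [[0, 0, 0], [-0.0008, 0, 0.0006], -1]
  ]
}}

```text
time_s: 17.98
ee_pos: [0.6264, -0.3423, 0.2542]
eef_rot: [-0.081, 0.885, 0.162, 0.429]
ft_force: [0.0, 0.6, -1.2]
opening: 0.314
```

```bash
python3 -c "
from tip import *
log();s=telemetry.observe();print(s['ee_pos'][2]-.019*q2R(s['eef_rot'])[2,2]-.2077)"
```

```text
17.98 [ 0.6264 -0.3423  0.2542] F [ 0.05  0.63 -1.15] M [-0.199  0.459  0.022] op 0.314 q [-1.012  0.29   1.615  0.965  1.219 -0.153]
toolz [ 0.734  0.282 -0.618] toolx [0.579 0.218 0.786]
0.058275491212118224
```

Emit:
{"api": "servo_tool", "payload": {
  "series": [
    [[0, 0, 0], [-0.0003, 0, 0.0002], -1],
    [[0, 0, 0], [-0.0005, 0, 0.0004], -1],
    [[0, 0, 0], [-0.0005, 0, 0.0004], -1],
    [[0, 0, 0], [-0.0005, 0, 0.0004], -1]
  ]
}}

```text
time_s: 18.48
ee_pos: [0.6265, -0.3425, 0.2539]
eef_rot: [-0.08, 0.885, 0.162, 0.429]
ft_force: [-1.7, -0.7, -1.0]
opening: 0.313
```

```bash
python3 -c "
from tip import *
log();s=telemetry.observe();print(s['ee_pos'][2]-.019*q2R(s['eef_rot'])[2,2]-.2077)"
```

```text
18.48 [ 0.6265 -0.3425  0.2539] F [-1.72 -0.66 -0.96] M [-0.085  0.301  0.02 ] op 0.313 q [-1.012  0.291  1.616  0.965  1.218 -0.154]
toolz [ 0.734  0.282 -0.618] toolx [0.578 0.218 0.786]
0.057972299032877816
```

Emit:
{"api": "servo_tool", "payload": {
  "series": [
    [[0, 0, 0], [-0.0003, 0, 0.0002], -1],
    [[0, 0, 0], [-0.0006, 0, 0.0005], -1],
    [[0, 0, 0], [-0.0006, 0, 0.0005], -1],
    [[0, 0, 0], [-0.0006, 0, 0.0005], -1]
  ]
}}

```text
time_s: 18.98
ee_pos: [0.6267, -0.3425, 0.2534]
eef_rot: [-0.08, 0.885, 0.162, 0.43]
ft_force: [-0.4, -0.9, 3.0]
opening: 0.315
```

```bash
python3 -c "
from tip import *
log();s=telemetry.observe();print(s['ee_pos'][2]-.019*q2R(s['eef_rot'])[2,2]-.2077)
f=grab('scene','s10.png')
cv2.imwrite('pics/s10c.png',cv2.resize(f['pixels'][80:280,120:320],None,fx=3,fy=3,interpolation=cv2.INTER_CUBIC));log()"
```

```text
18.98 [ 0.6267 -0.3425  0.2534] F [-0.4  -0.9   3.01] M [0.023 0.088 0.024] op 0.315 q [-1.012  0.291  1.616  0.966  1.218 -0.156]
toolz [ 0.734  0.282 -0.618] toolx [0.578 0.218 0.786]
0.05745621447744376
19.02 [ 0.6266 -0.3426  0.2534] F [-1.03 -0.89  2.45] M [ 0.083  0.062 -0.019] op 0.313 q [-1.013  0.291  1.616  0.966  1.218 -0.156]
toolz [ 0.734  0.281 -0.618] toolx [0.578 0.218 0.786]
```

View pics/s10c.png

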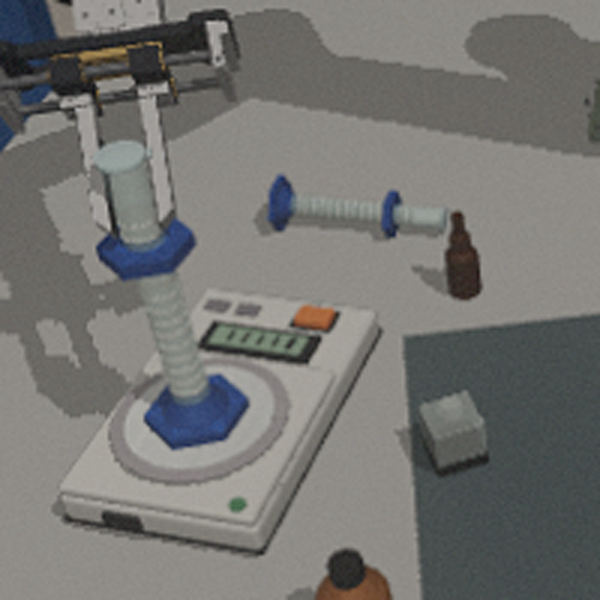

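Emit:
{"api": "servo_tool", "payload": {
  "series": [
    [[0, 0, 0], [0.0002, 0, -0.0002], -1],
    [[0, 0, 0], [0.0003, 0, -0.0003], -1],
    [[0, 0, 0], [0.0003, 0, -0.0003], -1]
  ],
  "grip_force": 6
}}

```text
time_s: 19.4
ee_pos: [0.6265, -0.3426, 0.2534]
eef_rot: [-0.08, 0.885, 0.162, 0.429]
ft_force: [-0.8, -0.4, 1.7]
opening: 0.315
```

Emit:
{"api": "servo_tool", "payload": {
  "series": [
    [[0, 0, 0], [0, 0, 0], -1],
    [[0, 0, 0], [0, 0, 0], -1],
    [[0, 0, 0], [0, 0, 0], -1]
  ],
  "grip_force": 3
}}

```text
time_s: 19.77
ee_pos: [0.6265, -0.3425, 0.2534]
eef_rot: [-0.08, 0.885, 0.162, 0.429]
ft_force: [0.6, -0.5, 2.5]
opening: 0.319
```

```bash
python3 -c "
from tip import *
log()"
```

```text
19.77 [ 0.6265 -0.3425  0.2534] F [ 0.64 -0.53  2.5 ] M [-0.171 -0.03  -0.117] op 0.319 q [-1.013  0.291  1.616  0.965  1.218 -0.155]
toolz [ 0.734  0.282 -0.618] toolx [0.579 0.218 0.786]
```

Emit:
{"api": "servo_tool", "payload": {
  "series": [
    [[0, 0, 0], [0.0002, 0, -0.0002], -1],
    [[0, 0, 0], [0.0004, 0, -0.0003], -1],
    [[0, 0, 0], [0.0004, 0, -0.0003], -1]
  ]
}}

```text
time_s: 20.15
ee_pos: [0.6264, -0.3424, 0.2536]
eef_rot: [-0.081, 0.885, 0.162, 0.429]
ft_force: [1.0, -0.9, 1.1]
opening: 0.319
```

Emit:
{"api": "servo_tool", "payload": {
  "series": [
    [[0, 0, 0], [0, 0, 0], -0.1],
    [[0, 0, 0], [0, 0, 0], -0.1],
    [[0, 0, 0], [0, 0, 0], 0.1],
    [[0, 0, 0], [0, 0, 0], 0.2],
    [[0, 0, 0], [0, 0, 0], 0.2]
  ]
}}

```text
time_s: 20.78
ee_pos: [0.6264, -0.3423, 0.2537]
eef_rot: [-0.081, 0.885, 0.162, 0.429]
ft_force: [0.2, 0.0, -0.0]
opening: 0.602
```

```bash
python3 -c "
from tip import *
log();f=grab('scene','s11.png');grab('wrist','w11.png')
cv2.imwrite('pics/s11c.png',cv2.resize(f['pixels'][80:280,120:320],None,fx=3,fy=3,interpolation=cv2.INTER_CUBIC));log()"
```

```text
20.77 [ 0.6264 -0.3423  0.2537] F [ 0.25  0.03 -0.04] M [-0.136  0.328  0.034] op 0.602 q [-1.013  0.291  1.616  0.965  1.219 -0.154]
toolz [ 0.733  0.282 -0.618] toolx [0.579 0.218 0.786]
20.88 [ 0.6264 -0.3424  0.2538] F [0.25 0.39 0.42] M [-0.123  0.281  0.026] op 0.599 q [-1.012  0.291  1.616  0.965  1.219 -0.154]
toolz [ 0.734  0.282 -0.618] toolx [0.579 0.218 0.786]
```

View pics/s11c.png

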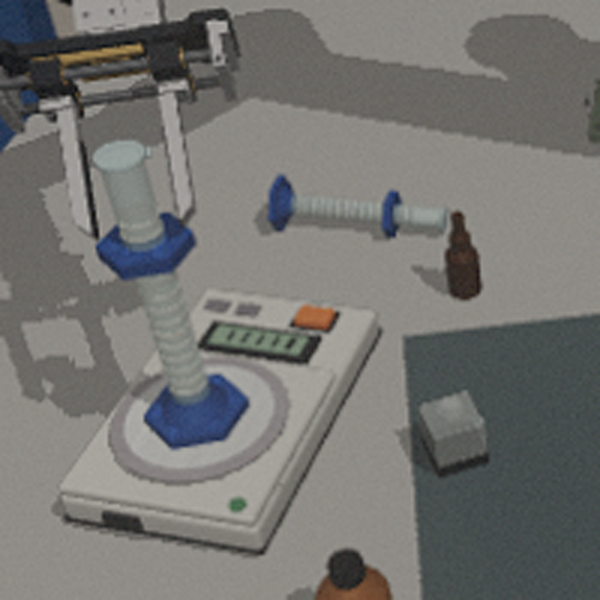

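View pics/w11.png

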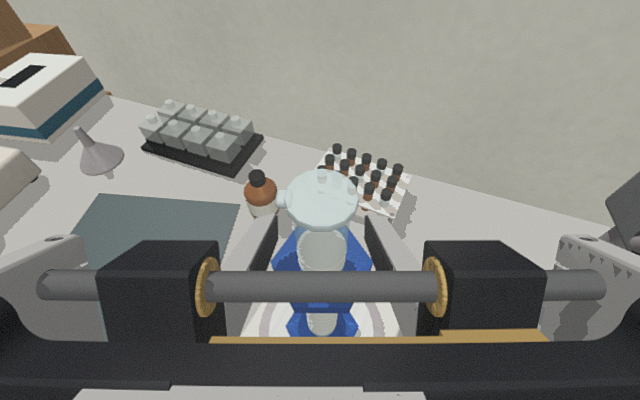

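Emit:
{"api": "servo_tool", "payload": {
  "series": [
    [[0, 0, 0], [0, 0, -0.01], 0.3],
    [[0, 0, 0], [0, 0, -0.035], 0.3],
    [[0, 0, 0], [0, 0, -0.07], 0.3],
    [[0, 0, 0], [0, 0, -0.11], 0.3],
    [[0, 0, 0], [0, 0, -0.15], 0.3]
  ]
}}

```text
time_s: 21.5
ee_pos: [0.5151, -0.3851, 0.3478]
eef_rot: [-0.08, 0.885, 0.162, 0.429]
ft_force: [0.2, -0.2, 0.4]
opening: 0.649
```

```bash
python3 -c "
from fit import *
s=telemetry.observe();log()
for az in(-6.5,-20,-32):
  Rt=Rtool(az,30);K=np.array([.4668,-.294,.046])
  for h in (.08,0,-.006):
    P=K+[0,0,h]+ .008*Rt[:,0]; q,c=ik(P,Rt,s['joint_positions']);print(az,h,q.round(2),'%.0e'%c)
  mv(K+[0,0,.08]+.008*Rt[:,0],Rt)
"
```

```text
21.5 [ 0.5151 -0.3851  0.3478] F [ 0.19 -0.19  0.35] M [-0.113  0.296  0.004] op 0.649 q [-1.226  0.142  1.591  0.908  1.487 -0.138]
toolz [ 0.734  0.281 -0.619] toolx [0.579 0.219 0.786]
-6.5 0.08 [-0.95 -0.    2.05  0.54  0.8   0.41] 5e-31
-6.5 0 [-0.95  0.16  2.09  0.67  0.64  0.24] 3e-28
-6.5 -0.006 [-0.95  0.17  2.09  0.69  0.62  0.22] 6e-28
turn [-18.13 -21.34  20.73] shift [-0.1754 -0.0986  0.1297]
-20 0.08 [-0.87 -0.04  2.08  0.41  0.68  0.78] 4e-23
-20 0 [-0.87  0.12  2.13  0.56  0.49  0.6 ] 1e-21
-20 -0.006 [-0.87  0.14  2.13  0.58  0.48  0.58] 2e-21
turn [-27.01 -20.81  30.99] shift [-0.176  -0.0973  0.129 ]
-32 0.08 [-0.79 -0.05  2.1   0.2   0.6   1.2 ] 4e-31
-32 0 [-0.79  0.11  2.14  0.3   0.39  1.09] 2e-29
-32 -0.006 [-0.79  0.13  2.15  0.32  0.37  1.08] 2e-29
turn [-34.91 -20.15  40.11] shift [-0.1766 -0.0963  0.1282]
```

Emit:
{"api": "servo_tool", "payload": {
  "series": [
    [[-3, -4, 3], [-0.035, -0.02, 0.01], -1],
    [[-7, -8.5, 8], [-0.07, -0.04, 0.04], -1],
    [[-11, -13, 12], [-0.11, -0.06, 0.07], -1],
    [[-14.5, -17, 16.5], [-0.145, -0.08, 0.1], -1],
    [[-18.1, -21.3, 20.7], [-0.175, -0.0986, 0.1297], -1]
  ],
  "grip_force": 10
}}

```text
time_s: 22.12
ee_pos: [0.4742, -0.2939, 0.1284]
eef_rot: [0.015, 0.964, -0.057, 0.258]
ft_force: [0.2, -0.9, -0.1]
opening: 0.156
```

Emit:
{"api": "servo_tool", "payload": {
  "series": [
    [[0, 0, 0], [0, 0, 0], -1],
    [[0, 0, 0], [0, 0, 0], -1]
  ]
}}

```text
time_s: 22.38
ee_pos: [0.476, -0.2958, 0.131]
eef_rot: [0.015, 0.964, -0.054, 0.26]
ft_force: [-0.4, -0.5, -0.2]
opening: 0.006
```

```bash
python3 -c "
from fit import *
log();f=grab('scene','s12.png');w=grab('wrist','w12.png')
cv2.imwrite('pics/s12c.png',cv2.resize(f['pixels'][80:280,120:320],None,fx=3,fy=3,interpolation=cv2.INTER_CUBIC))
hsv=cv2.inRange(cv2.cvtColor(w['pixels'],cv2.COLOR_BGR2HSV),(8,170,80),(20,255,255));k,l,st,c=cv2.connectedComponentsWithStats(hsv)
for i in range(1,k):
    if st[i,4]>40: print('or',st[i],c[i].round(1),onz(w,*c[i],.046).round(4))
Rt=Rtool(-6.5,30);K=np.array([.4668,-.294,.046]);mv(K+[0,0,.01]+.008*Rt[:,0],Rt)
"
```

```text
22.38 [ 0.476  -0.2958  0.131 ] F [-0.37 -0.48 -0.23] M [0.094 0.158 0.021] op 0.006 q [-9.470e-01  1.000e-03  2.042e+00  5.440e-01  8.020e-01  4.110e-01]
toolz [ 0.5   -0.057 -0.864] toolx [ 0.859 -0.096  0.503]
turn [ 0.12 -0.23  0.03] shift [-0.0382 -0.002   0.0605]
```

View pics/s12c.png

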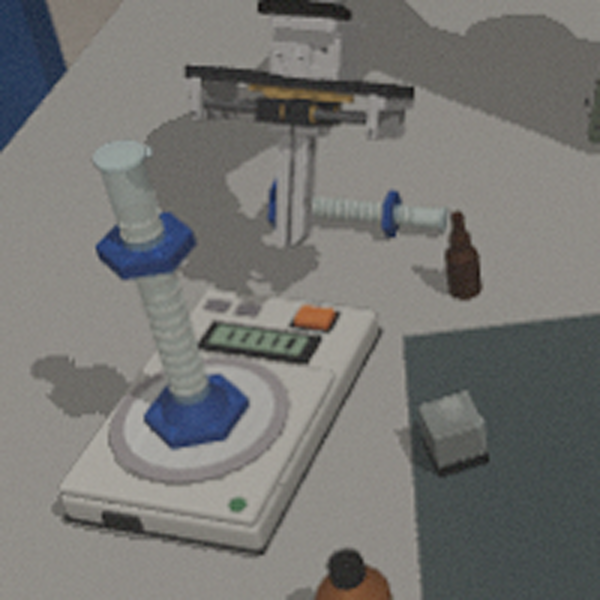

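View pics/w12.png

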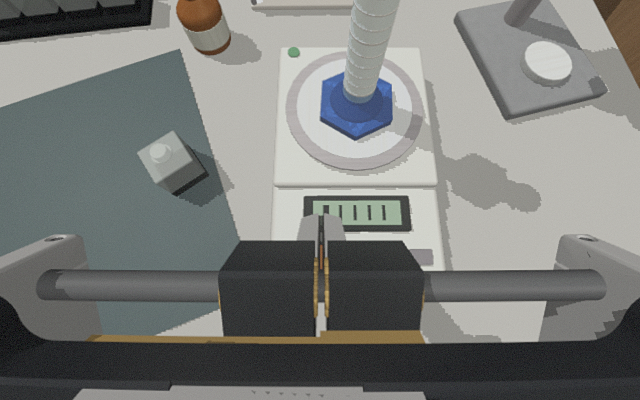

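Emit:
{"api": "servo_tool", "payload": {
  "series": [
    [[0, 0, 0], [-0.013, -0.001, 0.02], -1],
    [[0, 0, 0], [-0.026, -0.0015, 0.042], -1],
    [[0, 0, 0], [-0.034, -0.0015, 0.055], -1],
    [[0, 0, 0], [-0.038, -0.0015, 0.0605], -1],
    [[0, 0, 0], [-0.038, -0.0015, 0.0605], -1]
  ]
}}

```text
time_s: 23.1
ee_pos: [0.4727, -0.293, 0.0579]
eef_rot: [0.014, 0.964, -0.055, 0.259]
ft_force: [0.8, 0.3, -0.0]
opening: 0.004
```

```bash
python3 -c "
from fit import *
log();f=grab('scene','s13.png');t=grab('top','t13.png')
cv2.imwrite('pics/s13c.png',cv2.resize(f['pixels'][150:230,160:260],None,fx=6,fy=6,interpolation=cv2.INTER_CUBIC))
s=telemetry.observe();R0=q2R(s['eef_rot']);print('low edge',s['ee_pos']-.008*R0[:,0],'down5',(R0.T@[0,0,-.005]).round(4))
Rt=Rtool(-6.5,30);K=np.array([.4662,-.2945,.046]);mv(K+[0,0,.01]+.008*Rt[:,0],Rt)
"
```

```text
23.1 [ 0.4727 -0.293   0.0579] F [ 0.77  0.26 -0.02] M [ 0.061  0.204 -0.031] op 0.004 q [-0.948  0.134  2.094  0.659  0.653  0.257]
toolz [ 0.498 -0.056 -0.866] toolx [ 0.86  -0.098  0.501]
low edge [ 0.46629632 -0.29236831  0.0546203 ] down5 [-0.0025 -0.      0.0043]
turn [-0.   -0.1   0.04] shift [ 0.0008  0.0021 -0.0011]
```

View pics/s13c.png

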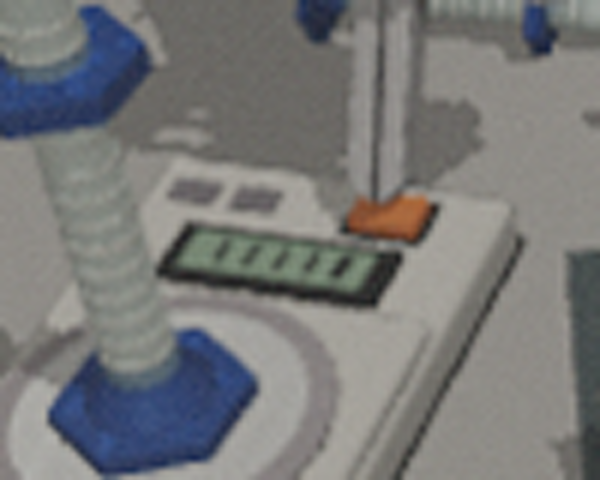

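Emit:
{"api": "servo_tool", "payload": {
  "series": [
    [[0, 0, 0], [-0.002, 0, 0.0034], -1],
    [[0, 0, 0], [-0.0035, 0, 0.006], -1],
    [[0, 0, 0], [-0.0045, 0, 0.0078], -1],
    [[0, 0, 0], [-0.0055, 0, 0.0095], -1],
    [[0, 0, 0], [-0.006, 0, 0.0104], -1]
  ]
}}

```text
time_s: 23.82
ee_pos: [0.473, -0.2926, 0.0461]
eef_rot: [0.014, 0.964, -0.054, 0.259]
ft_force: [-1.5, 1.7, 5.7]
opening: 0.003
```

Emit:
{"api": "servo_tool", "payload": {
  "series": [
    [[0, 0, 0], [-0.0005, 0, 0.0009], -1],
    [[0, 0, 0], [-0.001, 0, 0.0017], -1],
    [[0, 0, 0], [-0.001, 0, 0.0017], -1]
  ]
}}

```text
time_s: 24.2
ee_pos: [0.4733, -0.2927, 0.0454]
eef_rot: [0.014, 0.964, -0.054, 0.26]
ft_force: [-7.4, 4.6, 14.8]
opening: 0.004
```

```bash
python3 -c "
from fit import *
log()
s=telemetry.observe();R0=q2R(s['eef_rot']);print('low edge',s['ee_pos']-.008*R0[:,0])"
```

```text
24.2 [ 0.4733 -0.2927  0.0454] F [-7.36  4.63 14.84] M [0.479 0.233 0.222] op 0.004 q [-0.948  0.163  2.099  0.689  0.626  0.219]
toolz [ 0.499 -0.056 -0.865] toolx [ 0.859 -0.097  0.502]
low edge [ 0.46646139 -0.2918801   0.04134432]
```

Emit:
{"api": "servo_tool", "payload": {
  "series": [
    [[0, 0, 0], [0.0004, 0, -0.0007], -1],
    [[0, 0, 0], [0.0004, 0, -0.0007], -1],
    [[0, 0, 0], [0.0004, 0, -0.0007], -1],
    [[0, 0, 0], [0.0004, 0, -0.0007], -1],
    [[0, 0, 0], [0.0004, 0, -0.0007], -1]
  ]
}}

```text
time_s: 24.82
ee_pos: [0.4732, -0.2926, 0.0457]
eef_rot: [0.014, 0.964, -0.054, 0.259]
ft_force: [-4.3, 2.5, 10.1]
opening: 0.004
```

```bash
python3 -c "
from fit import *
log();f=grab('scene')
cv2.imwrite('pics/s14c.png',cv2.resize(f['pixels'][150:230,160:260],None,fx=6,fy=6,interpolation=cv2.INTER_CUBIC))"
```

```text
24.82 [ 0.4732 -0.2926  0.0457] F [-4.26  2.53 10.14] M [0.335 0.076 0.183] op 0.004 q [-0.948  0.162  2.099  0.687  0.627  0.221]
toolz [ 0.499 -0.056 -0.865] toolx [ 0.86  -0.097  0.502]
```

View pics/s14c.png

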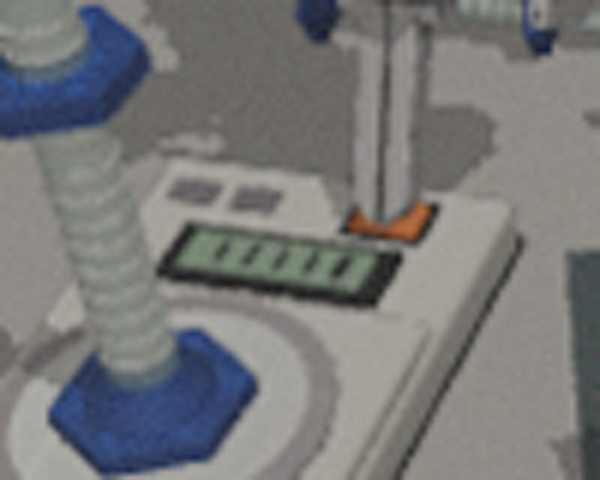

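Emit:
{"api": "servo_tool", "payload": {
  "series": [
    [[0, 0, 0], [0, 0, 0], -1],
    [[0, 0, 0], [0, 0, 0], -1],
    [[0, 0, 0], [0, 0, 0], -1],
    [[0, 0, 0], [0, 0, 0], -1],
    [[0, 0, 0], [0, 0, 0], -1]
  ]
}}

```text
time_s: 25.5
ee_pos: [0.4732, -0.2926, 0.0457]
eef_rot: [0.014, 0.964, -0.054, 0.259]
ft_force: [-4.7, 2.8, 10.3]
opening: 0.003
```

Emit:
{"api": "servo_tool", "payload": {
  "series": [
    [[0, 0, 0], [0, 0, 0], -1],
    [[0, 0, 0], [0, 0, 0], -1],
    [[0, 0, 0], [0, 0, 0], -1],
    [[0, 0, 0], [0, 0, 0], -1],
    [[0, 0, 0], [0, 0, 0], -1]
  ]
}}

```text
time_s: 26.12
ee_pos: [0.4732, -0.2926, 0.0457]
eef_rot: [0.014, 0.964, -0.054, 0.259]
ft_force: [-4.5, 2.3, 9.9]
opening: 0.004
```

Emit:
{"api": "servo_tool", "payload": {
  "series": [
    [[0, 0, 0], [0, 0, 0], -1],
    [[0, 0, 0], [0, 0, 0], -1],
    [[0, 0, 0], [0, 0, 0], -1],
    [[0, 0, 0], [0, 0, 0], -1],
    [[0, 0, 0], [0, 0, 0], -1]
  ]
}}

```text
time_s: 26.75
ee_pos: [0.4732, -0.2927, 0.0457]
eef_rot: [0.014, 0.964, -0.054, 0.259]
ft_force: [-4.4, 1.0, 10.4]
opening: 0.009
```

Emit:
{"api": "servo_tool", "payload": {
  "series": [
    [[0, 0, 0], [0, 0, 0], -1],
    [[0, 0, 0], [0, 0, 0], -1],
    [[0, 0, 0], [0, 0, 0], -1],
    [[0, 0, 0], [0, 0, 0], -1],
    [[0, 0, 0], [0, 0, 0], -1]
  ]
}}

```text
time_s: 27.38
ee_pos: [0.4732, -0.2926, 0.0457]
eef_rot: [0.014, 0.964, -0.054, 0.259]
ft_force: [-4.1, 2.5, 9.7]
opening: 0.007
```

Emit:
{"api": "servo_tool", "payload": {
  "series": [
    [[0, 0, 0], [0, 0, 0], -1],
    [[0, 0, 0], [0, 0, 0], -1],
    [[0, 0, 0], [0, 0, 0], -1],
    [[0, 0, 0], [0, 0, 0], -1],
    [[0, 0, 0], [0, 0, 0], -1]
  ]
}}

```text
time_s: 28.0
ee_pos: [0.4732, -0.2926, 0.0457]
eef_rot: [0.014, 0.964, -0.054, 0.259]
ft_force: [-4.3, 2.0, 10.5]
opening: 0.006
```

Emit:
{"api": "servo_tool", "payload": {
  "series": [
    [[0, 0, 0], [0, 0, 0], -1],
    [[0, 0, 0], [0, 0, 0], -1],
    [[0, 0, 0], [0, 0, 0], -1],
    [[0, 0, 0], [0, 0, 0], -1],
    [[0, 0, 0], [0, 0, 0], -1]
  ]
}}

```text
time_s: 28.62
ee_pos: [0.4732, -0.2926, 0.0457]
eef_rot: [0.014, 0.964, -0.054, 0.259]
ft_force: [-4.1, 2.3, 9.6]
opening: 0.009
```

Emit:
{"api": "servo_tool", "payload": {
  "series": [
    [[0, 0, 0], [0.003, 0, -0.0052], -1],
    [[0, 0, 0], [0.01, 0, -0.0174], -1],
    [[0, 0, 0], [0.02, 0, -0.035], -1],
    [[0, 0, 0], [0.035, 0, -0.061], -1],
    [[0, 0, 0], [0.05, 0, -0.087], -1]
  ]
}}

```text
time_s: 29.25
ee_pos: [0.4719, -0.292, 0.1458]
eef_rot: [0.014, 0.964, -0.055, 0.258]
ft_force: [-0.1, -0.2, 0.3]
opening: 0.004
```

Emit:
{"api": "servo_tool", "payload": {
  "series": [
    [[0, 0, 0], [0, 0, -0.03], -1],
    [[0, 0, 0], [0, 0, -0.06], -1],
    [[0, 0, 0], [0, 0, -0.08], -1],
    [[0, 0, 0], [0, 0, -0.08], -1],
    [[0, 0, 0], [0, 0, -0.08], -1]
  ]
}}

```text
time_s: 29.88
ee_pos: [0.4324, -0.2876, 0.2135]
eef_rot: [0.014, 0.964, -0.055, 0.258]
ft_force: [0.6, -0.1, -0.2]
opening: 0.008
```

```bash
python3 -c "
from fit import *
log();f=grab('scene','s15.png');t=grab('top','t15.png');w=grab('wrist','w15.png')
a=cv2.resize(f['pixels'][100:280,130:300],None,fx=3,fy=3,interpolation=cv2.INTER_CUBIC);cv2.imwrite('pics/s15c.png',a)"
```

```text
29.88 [ 0.4324 -0.2876  0.2135] F [ 0.64 -0.13 -0.23] M [ 0.037  0.226 -0.012] op 0.008 q [-1.028 -0.207  2.035  0.481  1.031  0.463]
toolz [ 0.497 -0.055 -0.866] toolx [ 0.861 -0.098  0.5  ]
```

View pics/s15.png

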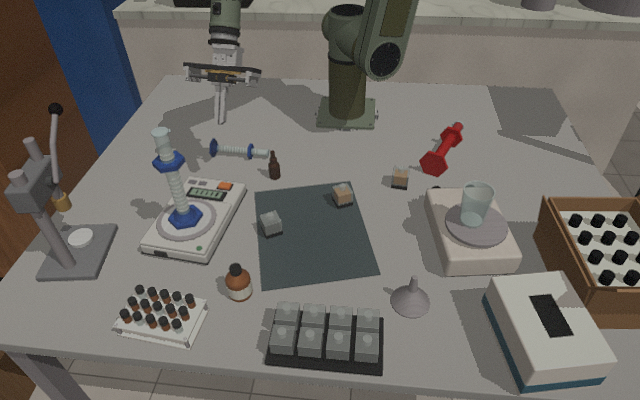

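View pics/s15c.png

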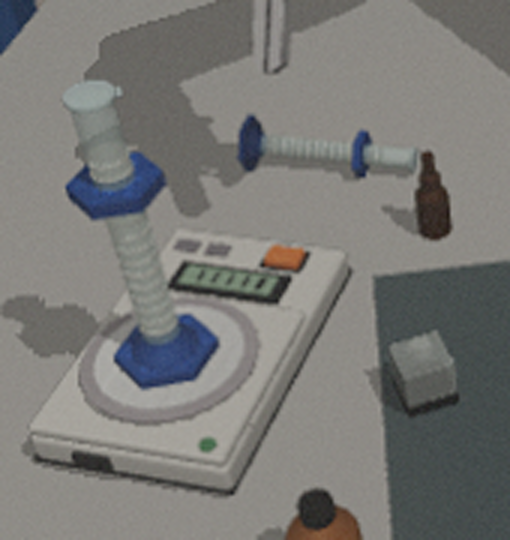

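View pics/t15.png

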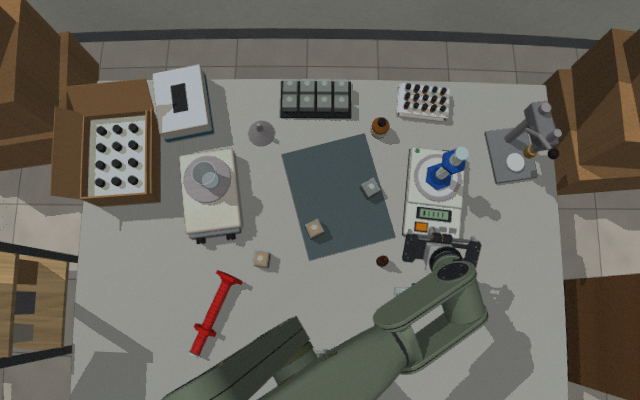

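```bash
python3 -c "
from h import *
print(sign_off())"
```

```text
the job is handed in; nothing more can be done
None
```

The job is done and handed in at about 30 s of the 72 s allowed. No verdict was returned.

- **Tipping up:** I gripped the large blue cylinder at its bare tube and tipped it about 92° on its foot edge where it lay. The last degrees were slow; it pressed on the mat with up to about 6 N, which I eased off. I let go briefly, and the pictures showed it standing free on the mat.
- **Placing:** I lifted it upright over to the pan and lowered it in half-millimetre steps. The force reading peaked at about 3 N, and I eased that off before letting go.
- **Taring:** I held the orange key down at about 10 N for more than 4 seconds, with a brief 15 N at first. Then I released it and backed the arm off.

**Last checks:**
- The cylinder stands on the pan, with its foot within a pixel of the pan centre seen from above.
- The key is back up and the other glassware looks unmoved.
- The gripper is clear and its force reading is about zero.
- My estimates of the pan centre from the two cameras differed by 3 to 4 mm, so I used their average. The key estimates differed by about the same.
- While I carried it, one picture suggested the cylinder leaned about 1°. Once let go it stood steady.

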